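# Clamp a mahogany blank in the ratchet clamp

### The arm

A 6-joint arm with a two-finger parallel gripper is mounted at the origin on a cart in front of the work surface, level with it; the furniture and walls round the work are solid. World frame = base frame: x ahead of the robot, y to its left, z up, the work surface at z = 0. Lengths are in m, angles in rad, forces in N, time in s.
With the tool pointing down it reaches from about 0.375 to 0.9 m from the base axis. Payload 3.1 kg.
Tool frame: the origin (TCP) lies at the very end of the fingers, on their centre line; the grasp point (between the pads) lies 19 mm behind it (manip.grip_depth is the distance from the TCP to the grasp point, in m); z points along the fingers, x is the direction in which the jaws open and shut, and the axes are right-handed (so a half turn about z gives the same grasp; the last joint's range is limited). The gripper opens to 87 mm and grips with 3 to 60 N. Pads are 19 mm wide; open, the fingers measure 117 mm over their backs; the gripper's body (75 mm by 190 mm) begins 51 mm behind the grasp point.
Start: joints at [0.959, 0.527, 1.433, -0, 1.181, -0.178], TCP at [0.263, 0.567, 0.223] pointing down, gripper open.
Joint ranges: [-3.08, 3.08], [-0.75, 2.2], [0.22, 2.44], [-1.43, 4.57], [0, 2.65], [-2.85, 2.85]. Speed limits (rad/s): [2.79, 2.79, 3.14, 3.14, 3.14, 3.14].

### API

Orientations are given as a unit quaternion [x, y, z, w].
In Python, from bench import manip gives the robot as it stands. The module is installed in compiled form; this text tells all that it offers.
- The arm moves only by the tool play_rows, never from a script. Its argument "deltas" is a list that holds one entry, the list of rows, each a list of 7 numbers: the turn, a rotation vector about the world's x, y, z in units of 8 degrees (1.0 is 8 degrees), then the shift along the world's x, y, z in units of 30 mm (1.0 is 30 mm), then the opening, from 0 (shut) to 1 (fully open). In form: [[[rx, ry, rz, tx, ty, tz, jaw], ...]]. A call has 1 to 20 rows; each row shifts and turns the commanded pose from where the row before left it; what a row does not reach is not made up. A row lasts 1/10 s, in which the tool goes at most 50 mm and 8.59 degrees, less where a joint would pass 70% of its speed; a pose out of reach is approached as far as the arm can. A call is refused whole if a number of a shift passes 1 or a number of a turn 1, either way. A call with a gripper value outside its range is refused whole. The fingers move at their own pace and stop on an object; "force" is the grip in N (left out, the last holds). Time passes only in rows, so rows that do not move let the fingers close. It gives the time, the measured TCP pose, the force and the opening at its end, in the units of the state.
- manip.observe(): the state, without advancing time (a new reading comes with each control period).
- manip.get_image(name): name is "side" or "top"; returns the picture (480x640x3 uint8, blue, green, red); there is no depth.
- manip.camera_model(name): a dict with "fx", "fy", "cx", "cy" (pixels), "rvec" (rotation vector, rad) and "tvec" (3), from world to camera coordinates, as OpenCV has them. Camera axes: x right, y down, z forward; pixel columns grow to the right and rows downward; lengths in m; the calibration is good to about 2 mm. A picture is of the moment at which its call begins. camera_model takes no time and is no camera call.
- manip.finish_job(): hands the job in, once; it reports no verdict.
Trained networks look in the newest picture that a camera, given by its name, has taken for a name from the list of things; names that differ only in an ending like _2 or _b are one class to them, and where a whole thing is asked for, a point or a joint stands for the part that bears it (a point fixed in the world has none). Each returns a list of dicts, best first, with "confidence" (0 to 1); they miss things now and then, are a little off and sometimes report something else, mostly with a low value. They report only what shows in the picture. A call takes as long as a camera call. They do not tell look-alikes from the thing itself.
- manip.spot_in(name, camera): "bbox" ([left, top, width, height] in pixels, round what is visible of it).
- manip.spot_point(name, camera): "pixel" ([row, column] in pixels: a listed point, or the origin of a listed thing).
The state is a dict: "time_s": time; "joints": joint angles; "dq": joint speeds; "tau": joint torques, N m; "tool_pos": TCP position; "tool_rot": TCP orientation; "ft_force": force on the tool from outside, world axes, zero at the start; "torque": the same for the moment, N m; "finger_gap": finger opening in m.
Only numpy, scipy, OpenCV 4.12 (cv2) and the standard library are available. Lean on these libraries where they do the work, as an engineer would, in place of code of your own. Each camera call takes 0.05 s, during which the arm holds its last target.

### The job

Lay the red-brown mahogany block flat on the sloping bed of the blue ratchet clamp, lengthwise between the two jaws, and let go of it. Then pump the red-balled lever in full strokes, one tooth a stroke, until the sprung steel pad is firmly pressed in against the block (stop there: do not drive the pad nearly all the way in), and swing the lever back to its parked end on the right and release it. Move the jaw only with the lever, never by pushing it directly, and leave the other things on the bench as they are.

Things in the scene. Friction and masses are not known exactly. Their poses are not given: they have to be found in the camera images.
- mahogany_block: loose red-brown mahogany block, 44 x 100 x 30 mm (its x, y, z), 0.09 kg; origin at the centre of its underside, long axis y. It starts flat on the bench to the left of the clamp; its place is swapped at random with the two other blocks.
- sanding_block: cork sanding block, 61 x 101 x 30 mm, loose bystander; origin at the centre of its underside
- maple_block: pale maple block, 50 x 70 x 45 mm, loose bystander; origin at the centre of its underside
- brass_weight: brass weight with a knob, 40 mm across, 56 mm tall, loose bystander to the right of the clamp; origin at the centre of its underside
- clamp_bed: the fixed bed of the blue ratchet clamp: a flat plate 90 x 370 mm sloping 25 degrees down towards the robot. Origin on its upper surface at mid-width, 48 mm above the bench; x points up the slope (away from the robot; plate from -45 to 45 mm), y level along the clamp to the robot's left (plate from -200 to 170 mm), z square out of the bed
- fixed_face (a point): centre of the fixed jaw's face, at x = 0, y = +145, z = 17 mm in the frame of clamp_bed (jaw 66 mm wide, 34 mm high, facing -y). Along the bed's lower edge runs a low ledge, inner face at x = -34 mm, 8 mm above the bed, from y = 5 to 165 mm; otherwise the bed between the jaws is open.
- clamp_lay (a point): a point on the bed's surface between the jaws, at x = 0, y = +85 mm in the frame of clamp_bed: a good place for the middle of the block's underside (block's long axis along the bed's y)
- clamp_jaw: the sliding jaw with its steel rack of 13 mm teeth; slides along the bed's +y (left) against 4 N of friction, one tooth for each full pull of the lever; a keeper pawl stops it from going back. Its origin lies on clamp_bed's origin when the jaw is fully open and moves with it, up to 85 mm along the bed's y. It carries the pad. It starts 8 to 33 mm advanced.
- pad_face (a point): centre of the pad's pressing face (56 mm wide, 26 mm high, facing +y, 15 mm above the bed). With the pad unpressed it lies at y = -10 mm plus the jaw's travel in the frame of clamp_bed, so the start gap to the fixed jaw is 122 to 147 mm.
- clamp_pad (a joint): how far the sprung steel pad on the sliding jaw is pressed in, m: 0 free, up to 0.026; spring 0.6 N/mm plus 2.4 N. Stays 0 until block, pad and fixed jaw all touch. The jaw stops in 13 mm steps, placed so that with the mahogany block one step leaves the pad about 7 to 15 mm in, which is right; one step more would overtighten it.
- pump_lever (a joint): angle of the pump lever, rad: 0 parked, leaning 0.36 rad to the right (-y) of the bed's z; grows to 0.80 as it swings left (+y). It turns about the bed's x axis and stays where left. Swinging left pushes the jaw one tooth; a full stroke runs from below 0.1 to above 0.74; swinging back leaves the jaw where it is. Under 10 N at the ball. Starts at 0.15 to 0.45.
- lever_ball (a point): centre of the red ball, 32 mm in diameter, at the top of the pump lever, 135 mm from the pivot; its stem, 12 mm thick, comes from below along the lever
- lever_pivot (a point): the fixed pivot of the pump lever, at x = 0, y = -85, z = -8 mm in the frame of clamp_bed. The ball runs on an arc of 135 mm about it in the bed's y-z plane: at lever angle q it is at y = -85 + 135 sin(q - 0.36), z = -8 + 135 cos(q - 0.36) mm.
There are look-alikes about, which are no part of the job. Leave any turquoise or yellow look-alike of the mahogany_block alone.

How it is judged:
On the way, in this order (a step that is already met when the one before it is completed fails the run):
1. the mahogany block lies flat and lengthwise on the bed between the jaws, let go (z of mahogany_block in the frame of clamp_bed between -0.005 and 0.005 m and x of mahogany_block in the frame of clamp_bed between -0.02 and 0.02 m and y of mahogany_block in the frame of clamp_bed between 0.04 and 0.1 m and angle between the z axis of mahogany_block and the z axis of clamp_bed, either way round below 0.1 rad and angle between the y axis of mahogany_block and the y axis of clamp_bed, either way round below 0.25 rad and contact force between the fingers and mahogany_block below 0.3 N), for 0.2 s.
2. the jaw has been pumped on until the pad is pressed in more than 5 mm (value of joint clamp_pad above 0.005 m), for 0.2 s.
At the end, for the whole second after the job is handed in: The mahogany block is clamped lengthwise against the fixed jaw, flat on the bed (within 6 mm and 0.1 rad) and within 20 mm of the bed's mid-width, with the sprung pad pressed in 5 to 20 mm; the lever is parked (below 0.12 rad) and released; everything is at rest (value of joint clamp_pad between 0.005 and 0.02 m and z of mahogany_block in the frame of clamp_bed between -0.006 and 0.006 m and x of mahogany_block in the frame of clamp_bed between -0.02 and 0.02 m and y of mahogany_block in the frame of clamp_bed between 0.088 and 0.1 m and angle between the z axis of mahogany_block and the z axis of clamp_bed, either way round below 0.1 rad and angle between the y axis of mahogany_block and the y axis of clamp_bed, either way round below 0.1 rad and value of joint pump_lever below 0.12 rad and linear speed of mahogany_block below 0.01 m/s); the robot touches nothing.
It fails at once if the robot pushes the sliding jaw or its pad directly (over 4 N) (contact force between any of the fingers, the arm and clamp_jaw above 4 N).
It fails at once if the clamp is overtightened: pad pressed in more than 20 mm (value of joint clamp_pad above 0.02 m).
It fails at once if a bystander is moved more than 30 mm (distance of any of sanding_block, maple_block, brass_weight from where it was at the start of the episode above 0.03 m).
It also fails if it takes over 62 s, if anything falls off the work surface, if the arm or the gripper's body presses on something with over 40 N, if the wrist force passes 120 N, or if a joint passes its speed limit or range.

## Working session

There is one attempt and no reset: what is moved stays moved. The work goes in short steps, Python scripts to look and compute and a tool call to move; the robot and the scene stay as the last step left them, time stands still between calls to the robot, and variables do not carry over. Pictures are saved under pics/ and viewed, and the job is handed in when it is done.

Besides the shell and the picture viewer there is one more tool, called after "Call:" as name(argument=value, ...), one argument or row to a line, values as JSON. play_rows: Moves the arm, as the interface text tells. Its arguments: {"type":"object","properties":{"deltas":{"type":"array"},"force":{"type":"number"}},"required":["deltas"]}

```bash
mkdir -p pics; cat > h.py <<'E'
import numpy as np,cv2
from bench import manip
def cam(n):
    c=manip.camera_model(n);R=cv2.Rodrigues(np.array(c['rvec'],float))[0];t=np.array(c['tvec'],float).ravel()
    K=np.array([[c['fx'],0,c['cx']],[0,c['fy'],c['cy']],[0,0,1]]);return K,R,t
def proj(n,P):
    K,R,t=cam(n);p=(K@(R@np.atleast_2d(P).T+t[:,None])).T;return p[:,:2]/p[:,2:]
def ray(n,u,v):
    K,R,t=cam(n);d=R.T@np.linalg.inv(K)@np.array([u,v,1.]);return -R.T@t,d
def onz(n,u,v,z):
    o,d=ray(n,u,v);return o+d*(z-o[2])/d[2]
def tri(a,b):
    A=[];B=[]
    for n,(u,v) in (('side',a),('top',b)):
        o,d=ray(n,u,v);d/=np.linalg.norm(d);M=np.eye(3)-np.outer(d,d);A.append(M);B.append(M@o)
    x=np.linalg.lstsq(np.vstack(A),np.hstack(B),rcond=None)[0];return x
E
python3 - <<'E'
from h import *
for n in('side','top'):
    cv2.imwrite(f'pics/{n}0.png',manip.get_image(n))
    K,R,t=cam(n);print(n,-R.T@t,R[2],K[0,0])
    for k in ['mahogany_block','sanding_block','maple_block','brass_weight','clamp_bed']:
        print(k,[(r['bbox'],round(r['confidence'],2)) for r in manip.spot_in(k,n)][:4])
    for k in ['fixed_face','clamp_lay','clamp_bed','clamp_jaw','pad_face','lever_ball','lever_pivot','mahogany_block']:
        print(k,[(np.round(r['pixel']),round(r['confidence'],2)) for r in manip.spot_point(k,n)][:3])
print(manip.observe())
E
```

```text
side [-0.42342718 -0.92079208  0.78404709] [ 0.68504955  0.57624982 -0.44569412] 531.6678132580644
mahogany_block [([208.8, 242.0, 34.5, 20.8], 0.86), ([253.2, 235.1, 32.9, 16.6], 0.75), ([301.7, 224.2, 18.5, 19.7], 0.72)]
sanding_block [([177.7, 222.8, 29.7, 27.2], 0.6)]
maple_block [([223.8, 214.3, 24.0, 19.6], 0.57), ([264.0, 240.2, 124.1, 71.3], 0.25)]
brass_weight [([402.8, 324.7, 18.4, 28.4], 0.62), ([261.6, 239.9, 128.1, 75.3], 0.3)]
clamp_bed [([264.5, 242.6, 128.6, 70.1], 0.74)]
fixed_face [(array([252., 274.]), 0.61)]
clamp_lay [(array([261., 293.]), 0.79)]
clamp_bed [(array([274., 320.]), 0.97)]
clamp_jaw [(array([273., 313.]), 0.69)]
pad_face [(array([269., 313.]), 0.44)]
lever_ball [(array([257., 339.]), 0.59)]
lever_pivot [(array([285., 344.]), 0.72)]
mahogany_block [(array([246., 271.]), 0.89), (array([237., 309.]), 0.74), (array([255., 228.]), 0.58)]
top [ 0.52548698 -0.0296319   1.42703801] [ 0.044206   0.0025812 -0.9990191] 435.9258017168763
mahogany_block [([264.0, 170.8, 31.5, 31.2], 0.97), ([232.0, 261.5, 36.3, 24.5], 0.95), ([250.3, 217.6, 28.0, 33.4], 0.86), ([
[... 632 characters left out ...]
]), 0.71), (array([270., 247.]), 0.67)]
{'time_s': 1.4, 'joints': array([ 9.58478457e-01,  5.27511811e-01,  1.43268869e+00, -1.62797157e-05,
        1.18138847e+00, -1.78515736e-01]), 'dq': array([ 0.00050978,  0.001444  ,  0.00070463, -0.00044941,  0.00039641,
        0.00011004]), 'tau': array([-3.66687445e-04, -4.40011919e+01, -1.76978213e+01,  6.32898230e-02,
        5.05639531e-02, -2.65966730e-05]), 'tool_pos': array([0.26268038, 0.56710317, 0.22254474]), 'tool_rot': array([8.42709375e-01, 5.38368748e-01, 4.56611309e-06, 6.26495770e-06]), 'ft_force': array([ 0.69035172, -0.26961435,  0.07259866]), 'torque': array([0.01188059, 0.00942979, 0.01576511]), 'finger_gap': 0.08733905710128287}
```

```bash
python3 - <<'E'
import cv2
a=cv2.imread('pics/top0.png')[150:310,160:480];cv2.imwrite('pics/top0c.png',cv2.resize(a,(800,400),interpolation=cv2.INTER_CUBIC))
a=cv2.imread('pics/side0.png')[200:370,165:435];cv2.imwrite('pics/side0c.png',cv2.resize(a,(810*98//100,500),interpolation=cv2.INTER_CUBIC))
E
```

```text
(no output)
```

View pics/top0c.png

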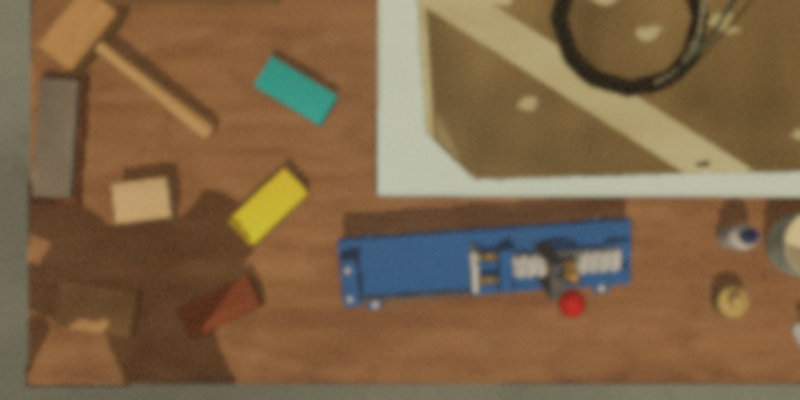

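View pics/side0c.png

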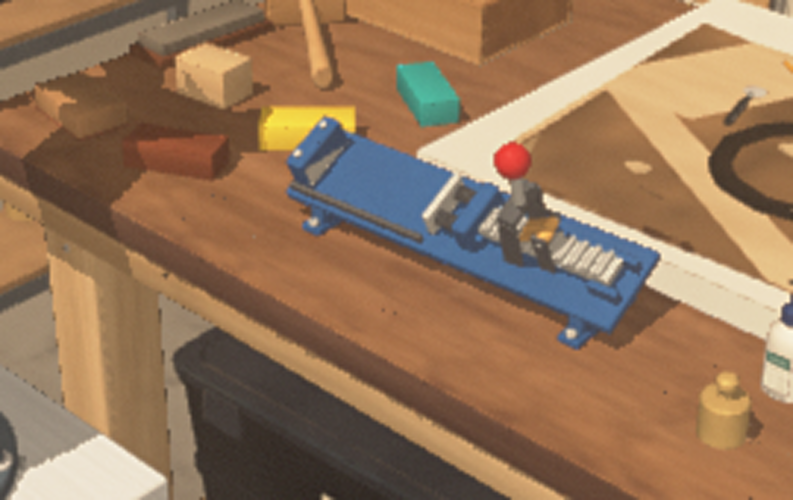

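View pics/top0.png

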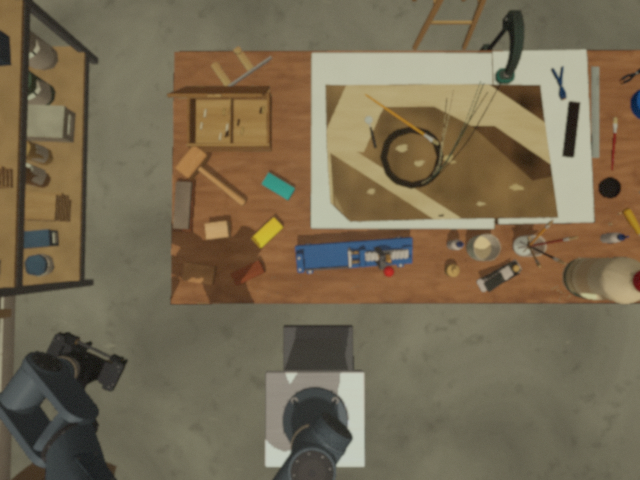

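```bash
cat >> h.py <<'E'
def bedT(x,y,yaw):
    c,s=np.cos(yaw),np.sin(yaw);Rz=np.array([[c,-s,0],[s,c,0],[0,0,1]])
    a=np.radians(25);Ry=np.array([[np.cos(a),0,-np.sin(a)],[0,1,0],[np.sin(a),0,np.cos(a)]])
    return Rz@Ry,np.array([x,y,.048])
def b2w(T,P): return np.atleast_2d(P)@T[0].T/1000+T[1]
E
cat > fit.py <<'E'
from h import *
from scipy.optimize import least_squares
top=cv2.imread('pics/top0.png');side=cv2.imread('pics/side0.png')
def S(p):return np.array(p)/np.array([794/270,500/170])+[165,200]-0
def Tp(p):return np.array(p)/2.5+[160,150]
obs=[('top',[45,-200,0],Tp((630,220))),('top',[-45,-200,0],Tp((632,284))),
('side',[45,-200,0],S((658,250))),('side',[-45,-200,0],S((612,325))),('side',[-45,170,0],S((288,186)))]
f=lambda p:np.concatenate([proj(n,b2w(bedT(*p),P))[0]-o for n,P,o in obs])
r=least_squares(f,[.5,0,0],loss='soft_l1');print(r.x,r.fun.reshape(-1,2).round(1))
p=r.x;T=bedT(*p);np.save('bed.npy',p)
def red(im):
    h=cv2.cvtColor(im,cv2.COLOR_BGR2HSV);return (((h[...,0]<6)|(h[...,0]>174))&(h[...,1]>190)&(h[...,2]>120)).astype(np.uint8)
B={}
for n,im in(('top',top),('side',side)):
    k,l,s,c=cv2.connectedComponentsWithStats(red(im));
    i=[(s[j,4],c[j].round(1),s[j,:4]) for j in range(1,k) if s[j,4]>15];print(n,i)
E
python3 fit.py
cat > ov.py <<'E'
import sys
from h import *
def draw(n,im,T,trav=0,q=None,block=None,box=None,sc=4,out='o.png'):
    x0,y0,x1,y1=box;big=cv2.resize(im[y0:y1,x0:x1],None,fx=sc,fy=sc,interpolation=cv2.INTER_CUBIC)
    def pl(P,col,cl=True):
        w=b2w(T,P) if T is not None else P
        u=((proj(n,w)-[x0,y0]+.5)*sc).round().astype(int);cv2.polylines(big,[u.reshape(-1,1,2)],cl,col,1)
    if T is not None:
        pl([[-45,-200,0],[45,-200,0],[45,170,0],[-45,170,0]],(0,255,255))
        pl([[-33,145,0],[33,145,0],[33,145,34],[-33,145,34]],(0,255,0))
        pl([[-34,5,8],[-34,165,8]],(255,255,0))
        y=-10+trav;pl([[-28,y,2],[28,y,2],[28,y,28],[-28,y,28]],(255,0,255))
        if q is not None:
            pl([[0,-85,-8],[0,-85+135*np.sin(q-.36),-8+135*np.cos(q-.36)]],(255,255,255),False)
    cv2.imwrite(out,big)
if __name__=='__main__':
    T=bedT(*np.load('bed.npy'))
    draw('top',cv2.imread('pics/top0.png'),T,20,.3,None,(280,220,430,290),5,'pics/ovt.png')
    draw('side',cv2.imread('pics/side0.png'),T,20,.3,None,(255,230,400,325),5,'pics/ovs.png')
E
python3 ov.py
```

```text
[ 0.53008474 -0.11083208  0.05035263] [[ 1.2 -0.5]
 [-0.4 -0.1]
 [ 0.9 -0.4]
 [-1.8  0.5]
 [-0.4  0.1]]
top [(np.int32(52), array([388.6, 271.6]), array([385, 268,   8,   8], dtype=int32))]
side [(np.int32(19), array([336.6, 251.4]), array([334, 249,   7,   7], dtype=int32)), (np.int32(405), array([632.2, 311.5]), array([622, 297,  18,  31], dtype=int32))]
```

View pics/ovt.png

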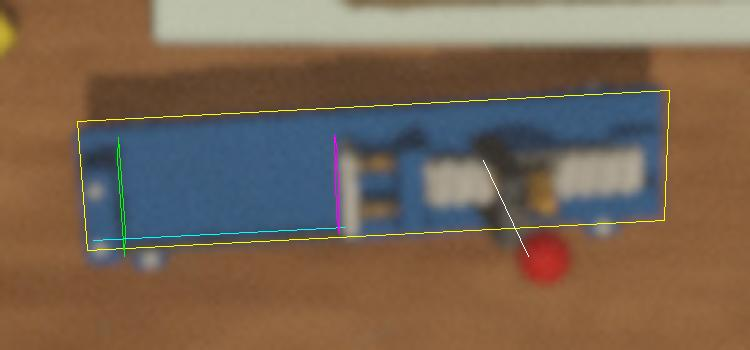

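View pics/ovs.png

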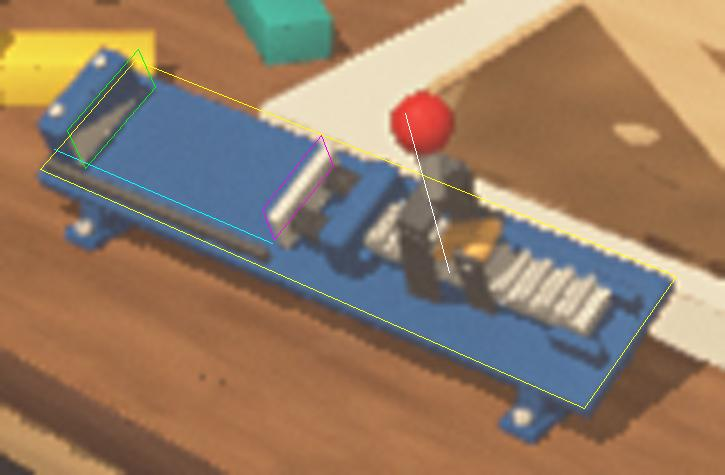

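```bash
cat > fit2.py <<'E'
from h import *
from scipy.optimize import minimize
from scipy.ndimage import map_coordinates,gaussian_filter
ims={}
for n in('top','side'):
    im=cv2.imread(f'pics/{n}0.png').astype(float);ims[n]=gaussian_filter(im[...,0]-im[...,2],.7)
E=[('top',[45,-195,0],[45,165,0]),('top',[-45,20,0],[-45,120,0]),('top',[-45,-195,0],[-45,-150,0]),('top',[-40,-200,0],[40,-200,0]),
('side',[45,-190,0],[45,-130,0]),('side',[45,-30,0],[45,130,0]),('side',[-42,-200,0],[42,-200,0])]
def cost(p,v=0):
    T=bedT(*p);c=np.array([0.,0,0]);tot=[]
    for n,a,b in E:
        L=np.linspace(0,1,60)[:,None];u=proj(n,b2w(T,np.array(a)*(1-L)+np.array(b)*L))
        cc=proj(n,b2w(T,[[0,-20,0]]))[0]
        d=u[-1]-u[0];nr=np.array([-d[1],d[0]])/np.linalg.norm(d)
        if nr@(cc-u.mean(0))<0:nr=-nr
        f=lambda k:map_coordinates(ims[n],(u+k*nr).T[::-1],order=1).mean()
        tot.append(sum(f(k)-f(-k) for k in(.5,1,1.5,2.5)))
        if v:
            ks=np.arange(-5,5.1,.25);g=[f(k+.5)-f(k-.5) for k in ks];print(n,a,b,'peak off',ks[np.argmax(g)])
    return -np.mean(tot)
p0=np.load('bed.npy');best=None
for dx in(-.004,0,.004):
  for dy in(-.004,0,.004):
    r=minimize(cost,p0+[dx,dy,0],method='Nelder-Mead',options=dict(initial_simplex=p0+[dx,dy,0]+np.array([[0,0,0],[.003,0,0],[0,.003,0],[0,0,.015]])))
    if best is None or r.fun<best.fun:best=r
print(best.x,best.fun,cost(p0));cost(best.x,1);np.save('bed.npy',best.x)
T=bedT(*best.x)
for n,c in(('top',(388.6,271.6)),('side',(336.6,251.4))):
    for q in np.arange(0,.5,.05):
        print(n,round(q,2),(proj(n,b2w(T,[0,-85+135*np.sin(q-.36),-8+135*np.cos(q-.36)]))[0]-c).round(1))
E
python3 fit2.py;python3 ov.py
```

```text
Traceback (most recent call last):
  File "fit2.py", line 24, in <module>
    r=minimize(cost,p0+[dx,dy,0],method='Nelder-Mead',options=dict(initial_simplex=p0+[dx,dy,0]+np.array([[0,0,0],[.003,0,0],[0,.003,0],[0,0,.015]])))
  File "fit2.py", line 13, in cost
    cc=proj(n,b2w(T,[[0,-20,0]]))[0]
       ~~~~^^^^^^^^^^^^^^^^^^^^^^
  File "h.py", line 7, in proj
    K,R,t=cam(n);p=(K@(R@np.atleast_2d(P).T+t[:,None])).T;return p[:,:2]/p[:,2:]
          ~~~^^^
  File "h.py", line 4, in cam
    c=manip.camera_model(n);R=cv2.Rodrigues(np.array(c['rvec'],float))[0];t=np.array(c['tvec'],float).ravel()
ValueError: time passes only in moves, steps and waits
```

```bash
python3 - <<'E'
s=open('h.py').read()
s=s.replace("def cam(n):\n","_C={}\ndef cam(n):\n    if n not in _C:_C[n]=_cam(n)\n    return _C[n]\ndef _cam(n):\n    import os,pickle\n    f=f'cam_{n}.pkl'\n    if os.path.exists(f):return pickle.load(open(f,'rb'))\n    r=_cam0(n);pickle.dump(r,open(f,'wb'));return r\ndef _cam0(n):\n")
open('h.py','w').write(s)
E
python3 fit2.py;python3 ov.py
```

```text
[ 0.52703087 -0.11237703  0.06547674] -265.7210082897156 -252.23312702626797
top [45, -195, 0] [45, 165, 0] peak off -0.75
top [-45, 20, 0] [-45, 120, 0] peak off 2.25
top [-45, -195, 0] [-45, -150, 0] peak off 0.5
top [-40, -200, 0] [40, -200, 0] peak off 1.0
side [45, -190, 0] [45, -130, 0] peak off 1.0
side [45, -30, 0] [45, 130, 0] peak off 0.75
side [-42, -200, 0] [42, -200, 0] peak off -0.75
top 0.0 [10.4 -2.6]
top 0.05 [ 8.3 -2.1]
top 0.1 [ 6.2 -1.7]
top 0.15 [ 4.1 -1.3]
top 0.2 [ 1.8 -0.9]
top 0.25 [-0.4 -0.6]
top 0.3 [-2.7 -0.4]
top 0.35 [-5.  -0.2]
top 0.4 [-7.4 -0. ]
top 0.45 [-9.7  0.1]
side 0.0 [13.2  8.4]
side 0.05 [10.8  7. ]
side 0.1 [8.5 5.7]
side 0.15 [6.1 4.4]
side 0.2 [3.8 3.3]
side 0.25 [1.5 2.2]
side 0.3 [-0.8  1.2]
side 0.35 [-3.   0.3]
side 0.4 [-5.2 -0.5]
side 0.45 [-7.4 -1.2]
```

View pics/ovt.png

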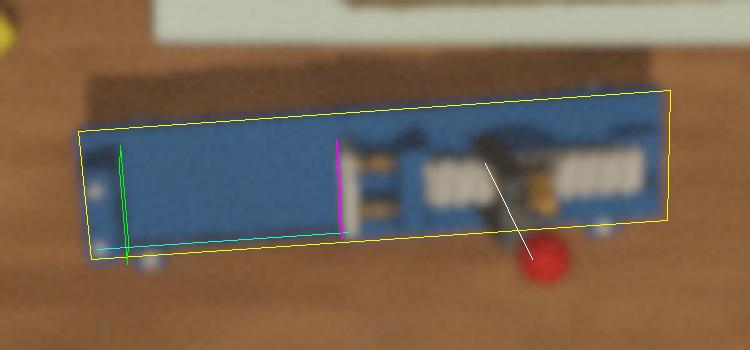

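View pics/ovs.png

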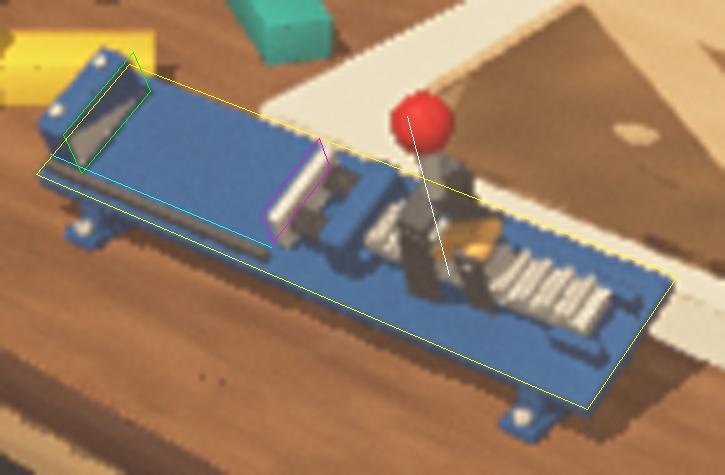

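```bash
cat > fit3.py <<'E'
from h import *
from scipy.optimize import least_squares
from scipy.ndimage import map_coordinates,gaussian_filter
ims={}
for n in('top','side'):
    im=cv2.imread(f'pics/{n}0.png').astype(float);ims[n]=gaussian_filter(im[...,0]-im[...,2],.6)
E=[('top',[45,-195,0],[45,140,0]),('top',[-45,20,0],[-45,110,0]),('top',[-45,-195,0],[-45,-160,0]),('top',[-40,-200,0],[40,-200,0]),
('side',[45,-190,0],[45,-135,0]),('side',[45,-10,0],[45,130,0]),('side',[-42,-200,0],[42,-200,0])]
p=np.load('bed.npy')
for it in range(4):
    T=bedT(*p[:3]);M=[]
    for n,a,b in E:
        for l in np.linspace(0,1,14):
            P=np.array(a)*(1-l)+np.array(b)*l;d=np.array(b)-a
            u,u2=proj(n,b2w(T,[P,P+d*.05]));cc=proj(n,b2w(T,[[0,-20,0]]))[0]
            d=u2-u;nr=np.array([-d[1],d[0]])/np.linalg.norm(d)
            if nr@(cc-u)<0:nr=-nr
            ks=np.arange(-4,4.1,.1);s=map_coordinates(ims[n],(u+ks[:,None]*nr).T[::-1],order=1)
            g=np.gradient(s);i=np.argmax(g);M.append((n,P,u+ks[i]*nr,nr))
    def f(q):
        T=bedT(*q[:3]);o={'top':q[3:5],'side':q[5:7]};
        r=[];
        Pt={n:proj(n,b2w(T,[m[1] for m in M if m[0]==n])) for n in o}
        for n in o: r+=[(x+o[n]-m[2])@m[3] for x,m in zip(Pt[n],[m for m in M if m[0]==n])]
        return np.array(r+list(q[3:7]*6))
    r=least_squares(f,np.r_[p[:3],np.zeros(4)],loss='soft_l1',f_scale=.4);p=r.x
    print(p.round(4))
ns=[m for m in M if m[0]=='top']+[m for m in M if m[0]=='side']
print(r.fun[:-4].reshape(-1,14).round(1))
np.save('bed.npy',p[:3])
E
python3 fit3.py;python3 ov.py
```

```text
[ 0.531  -0.1105  0.0542 -0.2593 -0.0046  0.0369  1.7102]
[ 0.531  -0.1103  0.0528 -0.1922 -0.0059  0.0343  1.6713]
[ 0.531  -0.1103  0.0523 -0.1952 -0.0055  0.0344  1.6518]
[ 0.531  -0.1104  0.0528 -0.2496 -0.0046  0.0364  1.6456]
[[ 1.  -0.2  1.   0.4 -0.1 -0.4 -0.2 -0.5 -0.3 -0.9 -0.8 -1.  -1.2 -1.1]
 [-1.7 -1.1 -1.2 -1.  -1.2 -1.3 -0.7 -1.5 -0.9 -0.7 -0.2 -1.  -1.1 -0.5]
 [ 0.   0.  -0.1 -0.1  0.5  0.5  0.4  0.4  0.3  0.3  2.5  3.2 -0.6  3.4]
 [-0.9 -0.3 -0.3 -0.4 -1.1 -1.2 -0.5 -0.3  0.4  0.3 -0.4 -0.5  0.1  0.1]
 [ 0.3 -0.   0.2  0.6  0.3  0.2  0.2 -0.4 -0.   0.3  0.1  0.2 -0.1  0.2]
 [ 0.4 -0.2 -0.4 -0.5 -0.6 -0.8 -0.2 -0.4 -0.5 -0.4 -0.6  0.  -0.3 -0.5]
 [ 1.   0.8  0.9  0.7  1.   0.7  1.2  0.8 -0.1  0.1 -0.  -0.4 -0.7 -0.1]]
```

View pics/ovt.png

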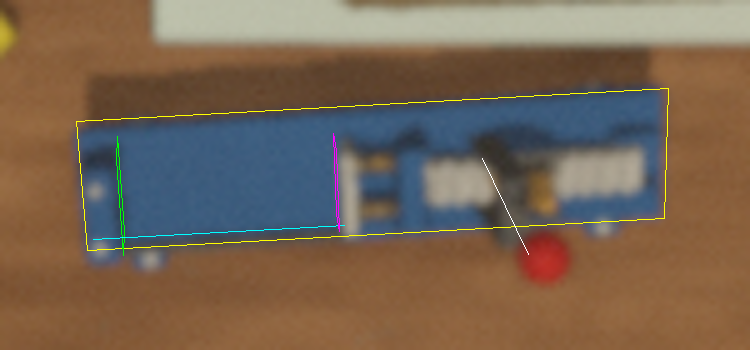

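View pics/ovs.png

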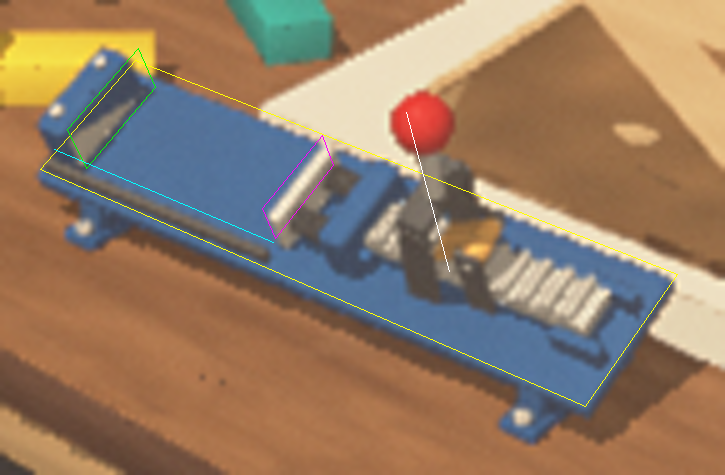

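```bash
python3 - <<'E'
from h import *
np.save('bed.npy',[.529,-.111,.055])
a=cv2.imread('pics/top0.png')[245:300,215:285];cv2.imwrite('pics/bt.png',cv2.resize(a,None,fx=10,fy=10,interpolation=cv2.INTER_CUBIC))
a=cv2.imread('pics/side0.png')[230:275,195:265];cv2.imwrite('pics/bs.png',cv2.resize(a,None,fx=10,fy=10,interpolation=cv2.INTER_CUBIC))
E
```

```text
(no output)
```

View pics/bt.png

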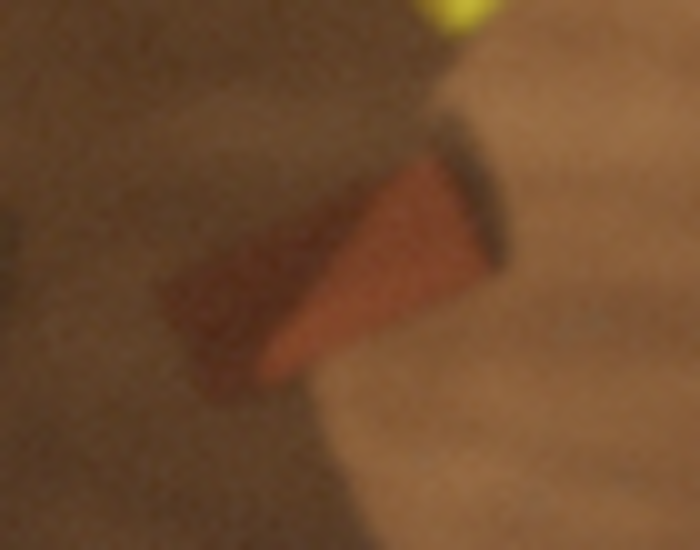

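View pics/bs.png

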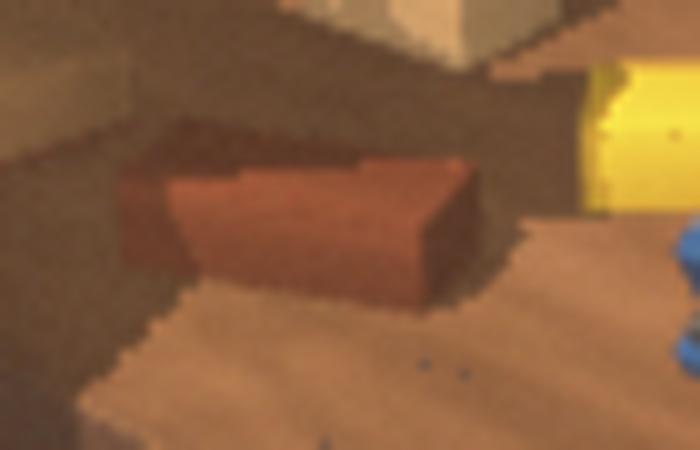

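```bash
cat > fitb.py <<'E'
from h import *
from scipy.optimize import least_squares
def W(p,P):
    x,y,a=p;c,s=np.cos(a),np.sin(a);P=np.atleast_2d(P)/1000;return P@np.array([[c,-s,0],[s,c,0],[0,0,1]]).T+[x,y,0]
ot=(215-.45,245-.45);os=(195-.45,230-.45)
# block frame: y long to the left/near?, x 
obs=[('top',[22,50,30],(165,285),ot),('top',[22,-50,30],(432,152),ot),('top',[-22,-50,30],(492,268),ot),('top',[-22,50,30],(215,400),ot),
('side',[-22,50,30],(120,180),os),('side',[22,50,30],(185,122),os),('side',[22,-50,30],(475,165),os),('side',[-22,-50,30],(425,240),os),
('side',[-22,50,0],(122,264),os),('side',[-22,-50,0],(425,308),os),('side',[22,-50,0],(478,238),os)]
f=lambda p:np.concatenate([proj(n,W(p,P))[0]-(np.array(u)/10+o) for n,P,u,o in obs])
print(onz('top',248,272,.03))
best=min((least_squares(f,[.52,.26,a],loss='soft_l1') for a in(-1,-.5,0,.5,1)),key=lambda r:r.cost)
print(best.x,best.fun.reshape(-1,2).round(1))
E
python3 fitb.py
```

```text
[0.47344489 0.21320976 0.03      ]
[0.47278948 0.21500231 0.44776443] [[-0.7 -0.2]
 [ 0.9 -0.6]
 [ 0.8  0.2]
 [ 0.2  0.7]
 [-0.7 -0.4]
 [-0.8 -1. ]
 [ 0.5 -0.7]
 [-0.3 -1.6]
 [-0.2 -0.1]
 [ 0.2  0.4]
 [ 0.6  0.7]]
```

Call:
play_rows(
  deltas=[
    [[0, 0, -0.411, 0.584, -0.978, -0.3, 0.9], [0, 0, -0.411, 0.584, -0.978, -0.3, 0.9], [0, 0, -0.411, 0.584, -0.978, -0.3, 0.9], [0, 0, -0.411, 0.584, -0.978, -0.3, 0.9], [0, 0, -0.411, 0.584, -0.978, -0.3, 0.9], [0, 0, -0.411, 0.584, -0.978, -0.3, 0.9], [0, 0, -0.411, 0.584, -0.978, -0.3, 0.9], [0, 0, -0.411, 0.584, -0.978, -0.3, 0.9], [0, 0, -0.411, 0.584, -0.978, -0.3, 0.9], [0, 0, -0.411, 0.584, -0.978, -0.3, 0.9], [0, 0, -0.411, 0.584, -0.978, -0.3, 0.9], [0, 0, -0.411, 0.584, -0.978, -0.3, 0.9], [0, 0, 0, 0, 0, 0, 0.9], [0, 0, 0, 0, 0, 0, 0.9]],
  ],
)

```text
time_s: 2.8
tool_pos: [0.4732, 0.2145, 0.1144]
tool_rot: [0.975, 0.221, -0.0, -0.0]
ft_force: [-0.1, 0.3, -0.5]
finger_gap: 0.0783
```

```bash
cat > st.py <<'E'
from h import *
from scipy.spatial.transform import Rotation as Ro
o=manip.observe();R=Ro.from_quat(o['tool_rot']).as_matrix()
print('t',o['time_s'],'pos',o['tool_pos'].round(4),'gap',round(o['finger_gap'],4),'F',o['ft_force'].round(1))
print('xang',np.arctan2(R[1,0],R[0,0]).round(4),'z',R[:,2].round(3),'j',o['joints'].round(2))
E
python3 st.py; python3 - <<'E'
from h import *
cv2.imwrite('pics/s1.png',cv2.resize(manip.get_image('side')[180:330,150:350],None,fx=4,fy=4,interpolation=cv2.INTER_CUBIC))
E
```

```text
t 2.8 pos [0.4732 0.2145 0.1144] gap 0.0783 F [-0.1  0.3 -0.5]
xang 0.4467 z [-0.001  0.    -1.   ] j [ 0.21  0.55  1.8   0.    0.8  -0.24]
```

View pics/s1.png

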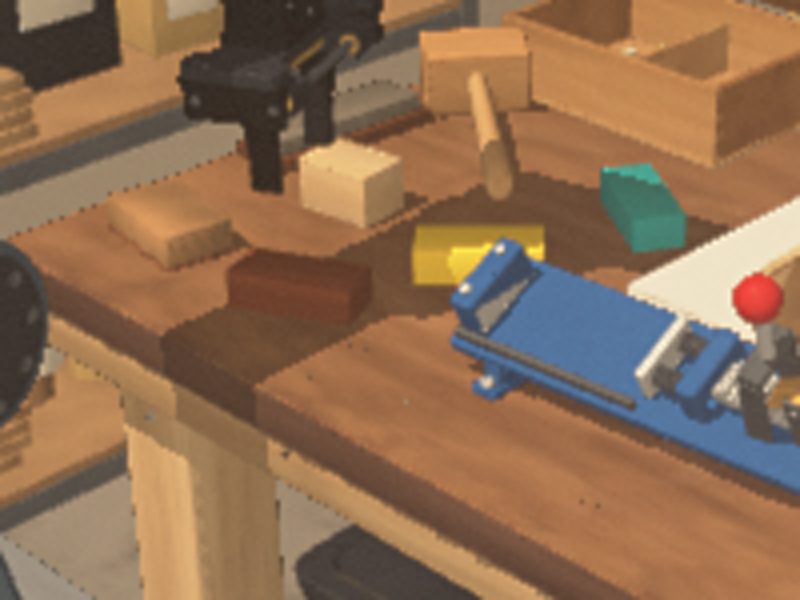

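```bash
python3 - <<'E'
from h import *
n='side'
R=np.array([np.cos(.4467),np.sin(.4467),0])
for s in(-.04,0,.04): print((proj(n,np.array([.4732,.2145,.1144])+s*R)[0]-[150,180])*4)
im=manip.get_image('top')[200:310,190:330];cv2.imwrite('pics/t1.png',cv2.resize(im,None,fx=5,fy=5,interpolation=cv2.INTER_CUBIC))
E
```

```text
[267.9577491  185.89765285]
[291.40000137 163.54528791]
[313.82730497 142.16068422]
```

View pics/t1.png

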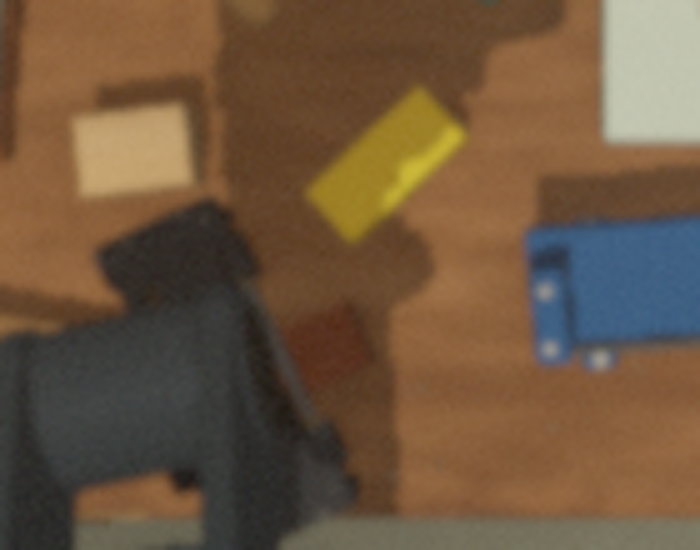

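Call:
play_rows(
  deltas=[
    [[0, 0, 0, 0, 0, -0.8, 0.9], [0, 0, 0, 0, 0, -0.8, 0.9], [0, 0, 0, 0, 0, -0.8, 0.9], [0, 0, 0, 0, 0, -0.6, 0.9], [0, 0, 0, 0, 0, -0.38, 0.9], [0, 0, 0, 0, 0, 0, 0.9], [0, 0, 0, 0, 0, 0, 0.2], [0, 0, 0, 0, 0, 0, 0.2], [0, 0, 0, 0, 0, 0, 0.2], [0, 0, 0, 0, 0, 0, 0.2], [0, 0, 0, 0, 0, 0, 0.2], [0, 0, 0, 0, 0, 0, 0.2]],
  ],
  force=20,
)

```text
time_s: 4.1
tool_pos: [0.4728, 0.2149, 0.0135]
tool_rot: [0.975, 0.222, -0.0, 0.0]
ft_force: [0.0, -1.1, 3.5]
finger_gap: 0.0441
```

```bash
python3 st.py
```

```text
t 4.1 pos [0.4728 0.2149 0.0135] gap 0.0441 F [ 0.  -1.1  3.5]
xang 0.4483 z [-0. -0. -1.] j [ 0.21  0.73  1.84 -0.    0.57 -0.24]
```

```bash
cat > tgt.py <<'E'
from h import *
from scipy.spatial.transform import Rotation as Ro
T=bedT(*np.load('bed.npy'))
def tgt(P,R=None,tilt=None):
    "bed-frame TCP mm"
    o=manip.observe()
    Rt=np.c_[T[0][:,0],-T[0][:,1],-T[0][:,2]] if R is None else R
    rv=(Ro.from_matrix(Rt)*Ro.from_quat(o['tool_rot']).inv()).as_rotvec()
    w=b2w(T,P)[0]
    print('target',w.round(4),'shift units',((w-o['tool_pos'])/.03).round(2),'rot units',(np.degrees(rv)/8).round(2))
    return w
def now():
    o=manip.observe();print('bed-frame TCP mm',((o['tool_pos']-T[1])@T[0]*1000).round(1))
E
python3 -c "
from tgt import *
tgt([2,80,13.5+60]);tgt([2,80,13.5+2]);print((T[0][:,2]*1000).round(1))"
```

```text
target [ 0.4954 -0.0327  0.1155] shift units [ 0.75 -8.25  3.4 ] rot units [ 0.78 -3.05 -2.77]
target [ 0.5199 -0.0314  0.0629] shift units [ 1.57 -8.21  1.65] rot units [ 0.78 -3.05 -2.77]
[-422.   -23.2  906.3]
```

Call:
play_rows(
  deltas=[
    [[0, 0, 0, 0, 0, 0.7, 0.2], [0, 0, 0, 0, 0, 1, 0.2], [0, 0, 0, 0, 0, 1, 0.2], [0.078, -0.305, -0.277, 0.075, -0.825, 0.8, 0.2], [0.078, -0.305, -0.277, 0.075, -0.825, 0, 0.2], [0.078, -0.305, -0.277, 0.075, -0.825, 0, 0.2], [0.078, -0.305, -0.277, 0.075, -0.825, 0, 0.2], [0.078, -0.305, -0.277, 0.075, -0.825, 0, 0.2], [0.078, -0.305, -0.277, 0.075, -0.825, 0, 0.2], [0.078, -0.305, -0.277, 0.075, -0.825, 0, 0.2], [0.078, -0.305, -0.277, 0.075, -0.825, 0, 0.2], [0.078, -0.305, -0.277, 0.075, -0.825, 0, 0.2], [0.078, -0.305, -0.277, 0.075, -0.825, 0, 0.2], [0, 0, 0, 0, 0, 0, 0.2], [0, 0, 0, 0, 0, 0, 0.2]],
  ],
)

```text
time_s: 5.6
tool_pos: [0.494, -0.0131, 0.1179]
tool_rot: [0.979, 0.042, 0.202, -0.009]
ft_force: [0.4, -0.4, -1.2]
finger_gap: 0.044
```

```bash
python3 st.py; python3 - <<'E'
from tgt import *
tgt([2,80,13.5+2]);now()
im=manip.get_image('side');cv2.imwrite('pics/s2f.png',im)
cv2.imwrite('pics/s2.png',cv2.resize(im[180:330,220:420],None,fx=4,fy=4,interpolation=cv2.INTER_CUBIC))
E
```

```text
t 5.6 pos [ 0.494  -0.0131  0.1179] gap 0.044 F [ 0.4 -0.4 -1.2]
xang 0.0847 z [ 0.394  0.034 -0.919] j [-0.36  0.48  2.16  0.93  0.22 -1.33]
target [ 0.5199 -0.0314  0.0629] shift units [ 0.86 -0.61 -1.83] rot units [ 0.01 -0.22 -0.22]
bed-frame TCP mm [ 2.7 99.7 75.8]
```

View pics/s2.png

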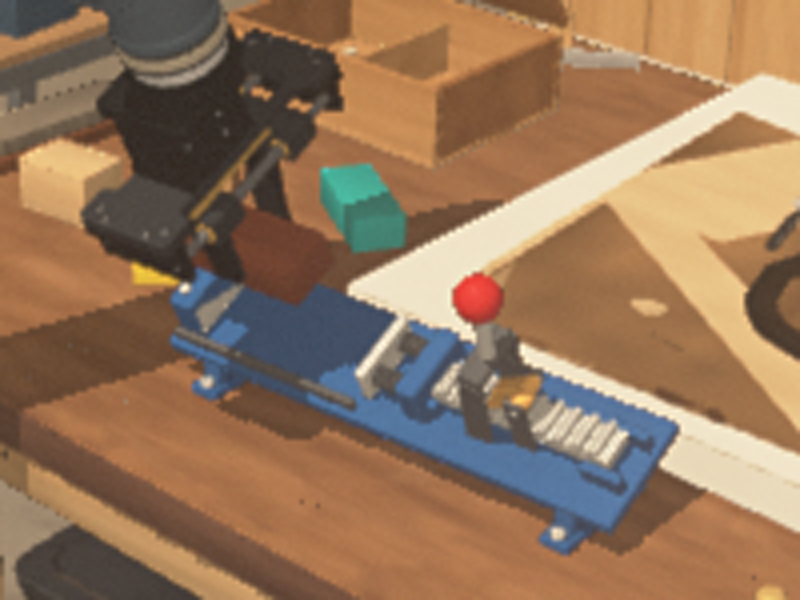

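Call:
play_rows(
  deltas=[
    [[0, -0.04, -0.04, 0, -0.1, 0, 0.2], [0, -0.04, -0.04, 0, -0.1, 0, 0.2], [0, -0.04, -0.04, 0, -0.1, 0, 0.2], [0, -0.04, -0.04, 0, -0.1, 0, 0.2], [0, -0.04, -0.04, 0.02, -0.1, -0.05, 0.2], [0, -0.02, -0.02, 0.02, -0.1, -0.05, 0.2], [0, 0, 0, 0, 0, 0, 0.2]],
  ],
)

```text
time_s: 6.35
tool_pos: [0.4957, -0.0303, 0.115]
tool_rot: [0.976, 0.028, 0.217, -0.005]
ft_force: [1.2, -0.1, -1.2]
finger_gap: 0.0436
```

```bash
python3 st.py; python3 -c "
from tgt import *
tgt([2,80,13.5+2]);now()"
```

```text
t 6.35 pos [ 0.4957 -0.0303  0.115 ] gap 0.0436 F [ 1.2 -0.1 -1.2]
xang 0.0574 z [ 0.423  0.022 -0.906] j [-0.41  0.49  2.18  1.23  0.2  -1.65]
target [ 0.5199 -0.0314  0.0629] shift units [ 0.81 -0.03 -1.74] rot units [ 0.01  0.01 -0.01]
bed-frame TCP mm [ 2.2 82.4 72.9]
```

Call:
play_rows(
  deltas=[
    [[0, 0, 0, 0.18, 0, -0.38, 0.2], [0, 0, 0, 0.18, 0, -0.38, 0.2], [0, 0, 0, 0.18, 0, -0.38, 0.2], [0, 0, 0, 0.14, 0, -0.3, 0.2], [0, 0, 0, 0.08, 0, -0.2, 0.2], [0, 0, 0, 0, 0, 0, 0.2]],
  ],
)

```text
time_s: 6.95
tool_pos: [0.5186, -0.0303, 0.0652]
tool_rot: [0.976, 0.028, 0.217, -0.005]
ft_force: [0.5, 0.2, -1.2]
finger_gap: 0.0437
```

```bash
python3 st.py; python3 - <<'E'
from tgt import *
tgt([2,80,13.5+2]);now()
im=manip.get_image('side')
cv2.imwrite('pics/s3.png',cv2.resize(im[220:320,250:380],None,fx=6,fy=6,interpolation=cv2.INTER_CUBIC))
E
```

```text
t 6.95 pos [ 0.5186 -0.0303  0.0652] gap 0.0437 F [ 0.5  0.2 -1.2]
xang 0.0569 z [ 0.423  0.022 -0.906] j [-0.38  0.63  2.16  1.83  0.19 -2.24]
target [ 0.5199 -0.0314  0.0629] shift units [ 0.04 -0.04 -0.08] rot units [ 0.01  0.01 -0.01]
bed-frame TCP mm [ 1.9 81.2 18.1]
```

View pics/s3.png

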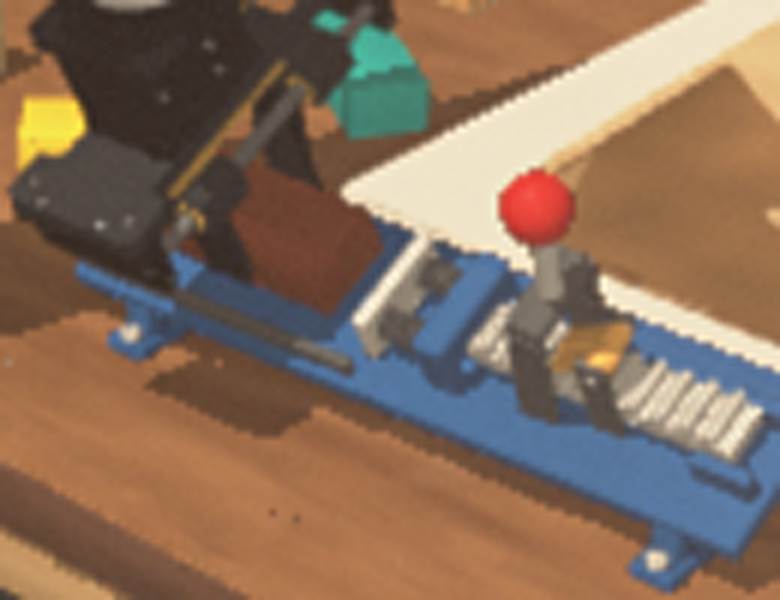

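Call:
play_rows(
  deltas=[
    [[0, 0, 0, 0.028, 0, -0.06, 0.2], [0, 0, 0, 0.028, 0, -0.06, 0.2], [0, 0, 0, 0, 0, 0, 0.2]],
  ],
)

```text
time_s: 7.3
tool_pos: [0.5202, -0.031, 0.0626]
tool_rot: [0.976, 0.027, 0.218, -0.005]
ft_force: [-0.5, 0.5, 0.3]
finger_gap: 0.0438
```

```bash
python3 st.py; python3 -c "
from tgt import *
now()"
```

```text
t 7.3 pos [ 0.5202 -0.031   0.0626] gap 0.0438 F [-0.5  0.5  0.3]
xang 0.0559 z [ 0.424  0.021 -0.905] j [-0.38  0.64  2.16  1.87  0.19 -2.28]
bed-frame TCP mm [ 2.2 80.4 15.1]
```

Call:
play_rows(
  deltas=[
    [[0, 0, 0, 0.028, 0, -0.06, 0.2], [0, 0, 0, 0, 0, 0, 0.2]],
  ],
)

```text
time_s: 7.5
tool_pos: [0.5205, -0.0309, 0.0621]
tool_rot: [0.976, 0.027, 0.218, -0.005]
ft_force: [-6.7, -0.3, 15.9]
finger_gap: 0.0441
```

```bash
python3 st.py; python3 -c "
from tgt import *
now()"
```

```text
t 7.5 pos [ 0.5205 -0.0309  0.0621] gap 0.0441 F [-6.7 -0.3 15.9]
xang 0.0554 z [ 0.426  0.021 -0.905] j [-0.38  0.64  2.16  1.89  0.19 -2.3 ]
bed-frame TCP mm [ 2.2 80.4 14.5]
```

Call:
play_rows(
  deltas=[
    [[0, 0, 0, 0, 0, 0, 0.7], [0, 0, 0, 0, 0, 0, 0.8], [0, 0, 0, 0, 0, 0, 0.8], [0, 0, 0, 0, 0, 0, 0.8], [0, 0, 0, -0.15, 0, 0.3, 0.8], [0, 0, 0, -0.2, 0, 0.43, 0.8], [0, 0, 0, -0.28, 0, 0.6, 0.8], [0, 0, 0, -0.28, 0, 0.6, 0.8], [0, 0, 0, -0.28, 0, 0.6, 0.8], [0, 0, 0, 0, 0, 0, 0.8]],
  ],
)

```text
time_s: 8.5
tool_pos: [0.4852, -0.0309, 0.137]
tool_rot: [0.976, 0.028, 0.218, -0.004]
ft_force: [0.5, 0.1, 0.2]
finger_gap: 0.0696
```

```bash
python3 st.py; python3 - <<'E'
from tgt import *
now()
im=manip.get_image('side');cv2.imwrite('pics/s4f.png',im)
cv2.imwrite('pics/s4.png',cv2.resize(im[220:320,250:380],None,fx=6,fy=6,interpolation=cv2.INTER_CUBIC))
E
```

```text
t 8.5 pos [ 0.4852 -0.0309  0.137 ] gap 0.0696 F [0.5 0.1 0.2]
xang 0.0579 z [ 0.425  0.021 -0.905] j [-0.42  0.43  2.19  1.    0.23 -1.43]
bed-frame TCP mm [ 2.  82.4 97.3]
```

View pics/s4.png

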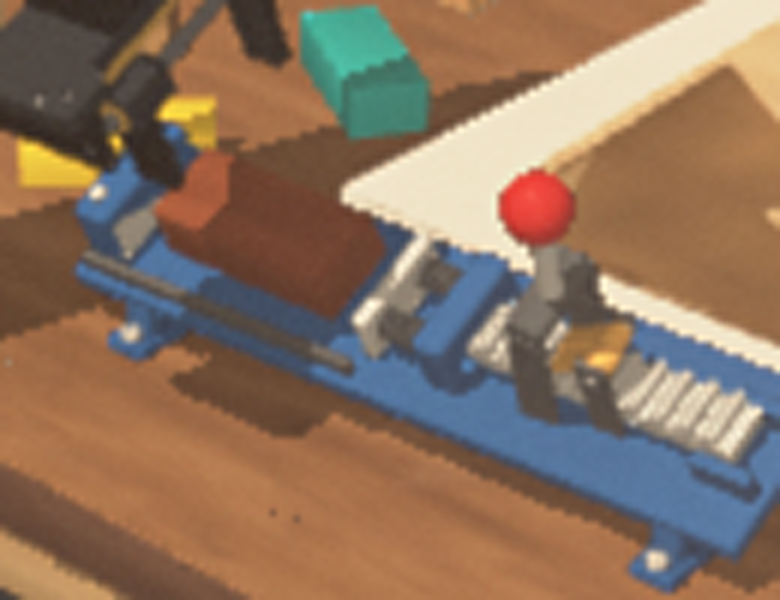

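```bash
python3 - <<'E'
from tgt import *
print('tri',tri((336.6,251.4),(388.6,271.6)))
for q in(0,.25,.26,.8):
    w=b2w(T,[0,-85+135*np.sin(q-.36),-8+135*np.cos(q-.36)])[0];print(q,w.round(4),proj('side',w)[0],proj('top',w)[0])
im=manip.get_image('side');c=im[245:270,325:350];h=cv2.cvtColor(c,cv2.COLOR_BGR2HSV)
m=((h[...,0]<8)|(h[...,0]>170))&(h[...,1]>130);y,x=np.nonzero(m);print(x.mean()+325,y.mean()+245,m.sum(),x.min()+325,x.max()+325,y.min()+245,y.max()+245)
yaw=.055;R=np.array([[np.cos(yaw),np.sin(yaw),0],[np.sin(yaw),-np.cos(yaw),0],[0,0,-1.]])
w=b2w(T,[0,-85+135*np.sin(.25-.36),-8+135*np.cos(.25-.36)])[0]
o=manip.observe();rv=(Ro.from_matrix(R)*Ro.from_quat(o['tool_rot']).inv()).as_rotvec()
print('over ball shift',((w+[0,0,.08]-o['tool_pos'])/.03).round(2),'rot',(np.degrees(rv)/8).round(3))
E
```

```text
tri [ 0.47780172 -0.21444357  0.16924128]
0 [ 0.4863 -0.2461  0.1553] [349.33277631 259.45844655] [398.34076944 268.8005371 ]
0.25 [ 0.4812 -0.2136  0.1624] [337.75225396 253.23736131] [387.53569723 270.67206523]
0.26 [ 0.4811 -0.2123  0.1625] [337.29766734 253.0318027 ] [387.08007852 270.72099223]
0.8 [ 0.4823 -0.1411  0.1514] [315.76988209 247.51517966] [362.13651435 270.2220515 ]
339.192 254.168 125 333 345 248 260
over ball shift [-0.16 -6.08  3.55] rot [-1.570e-01  3.142e+00 -1.000e-03]
```

Call:
play_rows(
  deltas=[
    [[-0.016, 0.314, 0, -0.017, -0.3, 0.6, 0.8], [-0.016, 0.314, 0, -0.017, -0.4, 0.6, 0.8], [-0.016, 0.314, 0, -0.017, -0.6, 0.6, 0.8], [-0.016, 0.314, 0, -0.017, -0.6, 0.6, 0.8], [-0.016, 0.314, 0, -0.017, -0.6, 0.6, 0.8], [-0.016, 0.314, 0, -0.017, -0.7, 0.6, 0.8], [-0.016, 0.314, 0, -0.017, -0.8, 0, 0.8], [-0.016, 0.314, 0, -0.017, -0.8, 0, 0.8], [-0.016, 0.314, 0, -0.017, -0.7, 0, 0.8], [-0.016, 0.314, 0, -0.017, -0.69, 0, 0.8], [0, 0, 0, 0, 0, 0, 0.8], [0, 0, 0, 0, 0, 0, 0.8]],
  ],
)

```text
time_s: 9.8
tool_pos: [0.4838, -0.2048, 0.2302]
tool_rot: [0.999, 0.029, 0.019, -0.009]
ft_force: [0.4, 0.4, 0.4]
finger_gap: 0.0694
```

```bash
python3 st.py; python3 - <<'E'
from tgt import *
now()
yaw=.055;R=np.array([[np.cos(yaw),np.sin(yaw),0],[np.sin(yaw),-np.cos(yaw),0],[0,0,-1.]])
o=manip.observe();rv=(Ro.from_matrix(R)*Ro.from_quat(o['tool_rot']).inv()).as_rotvec()
print('to above',((np.array([.480,-.2165,.245])-o['tool_pos'])/.03).round(2),'rot',(np.degrees(rv)/8).round(3))
im=manip.get_image('top')
cv2.imwrite('pics/t5.png',cv2.resize(im[210:310,280:430],None,fx=5,fy=5,interpolation=cv2.INTER_CUBIC))
im=manip.get_image('side');cv2.imwrite('pics/s5f.png',im)
cv2.imwrite('pics/s5.png',cv2.resize(im[200:320,250:400],None,fx=5,fy=5,interpolation=cv2.INTER_CUBIC))
E
```

```text
t 9.8 pos [ 0.4838 -0.2048  0.2302] gap 0.0694 F [0.4 0.4 0.4]
xang 0.0579 z [ 0.038  0.019 -0.999] j [-0.64  0.37  1.69  0.04  1.06 -0.71]
bed-frame TCP mm [ 31.4 -91.2 186.4]
to above [-0.13 -0.39  0.49] rot [-0.134  0.27  -0.023]
```

View pics/t5.png

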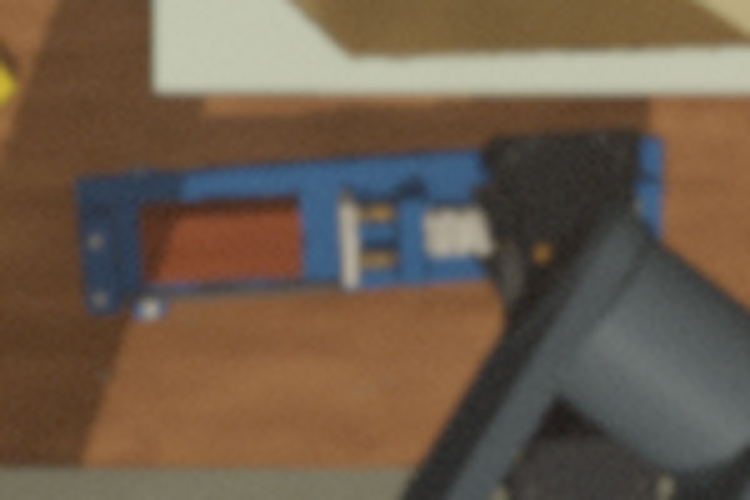

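View pics/s5.png

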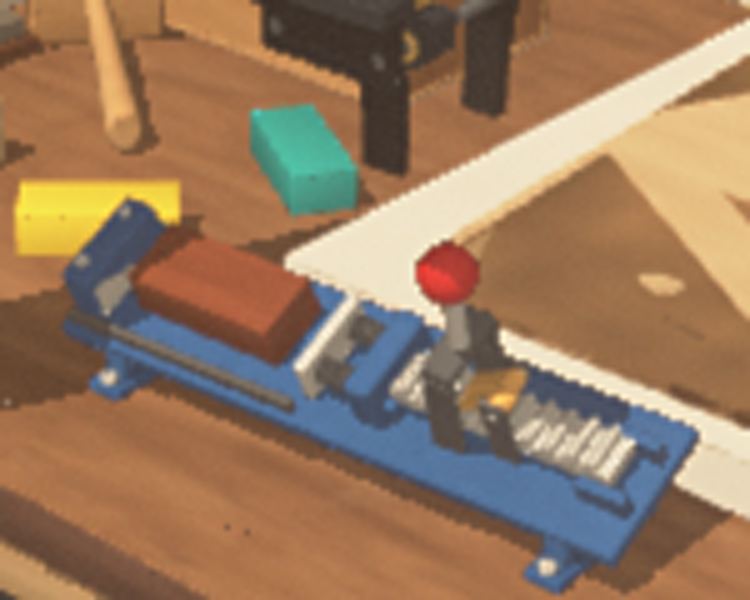

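Call:
play_rows(
  deltas=[
    [[-0.067, 0.135, -0.01, -0.06, -0.2, 0, 0.8], [-0.067, 0.135, -0.01, -0.07, -0.19, 0, 0.8], [0, 0, 0, 0, 0, 0, 0.8]],
  ],
)

```text
time_s: 10.2
tool_pos: [0.4803, -0.2179, 0.2319]
tool_rot: [1.0, 0.028, 0.001, 0.002]
ft_force: [0.2, -0.5, 0.3]
finger_gap: 0.0694
```

```bash
python3 st.py; python3 - <<'E'
from tgt import *
o=manip.observe();print(((np.array([.480,-.2165,.147])-o['tool_pos'])/.03).round(2))
E
```

```text
t 10.2 pos [ 0.4803 -0.2179  0.2319] gap 0.0694 F [ 0.2 -0.5  0.3]
xang 0.0559 z [ 0.001 -0.005 -1.   ] j [-0.64  0.38  1.67 -0.    1.09 -0.69]
[-0.01  0.05 -2.83]
```

Call:
play_rows(
  deltas=[
    [[0, 0, 0, 0, 0, -0.7, 0.8], [0, 0, 0, 0, 0, -0.7, 0.8], [0, 0, 0, 0, 0.05, -0.7, 0.8], [0, 0, 0, 0, 0, -0.5, 0.8], [0, 0, 0, 0, 0, -0.23, 0.8], [0, 0, 0, 0, 0, 0, 0.6]],
  ],
)

```text
time_s: 10.8
tool_pos: [0.4795, -0.2156, 0.1461]
tool_rot: [1.0, 0.028, -0.0, 0.001]
ft_force: [-0.4, 0.2, -0.9]
finger_gap: 0.0663
```

```bash
python3 st.py; python3 - <<'E'
from tgt import *
im=manip.get_image('side');cv2.imwrite('pics/s6f.png',im)
cv2.imwrite('pics/s6.png',cv2.resize(im[200:320,280:400],None,fx=5,fy=5,interpolation=cv2.INTER_CUBIC))
E
```

```text
t 10.8 pos [ 0.4795 -0.2156  0.1461] gap 0.0663 F [-0.4  0.2 -0.9]
xang 0.0555 z [-0.001 -0.003 -1.   ] j [-0.63  0.5   1.76 -0.    0.88 -0.69]
```

View pics/s6.png

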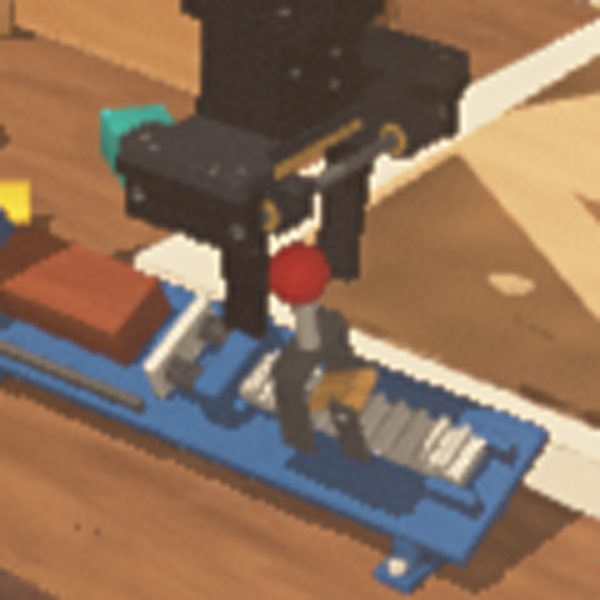

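Call:
play_rows(
  deltas=[
    [[0, 0, 0, 0, 0, 0, 0.5], [0, 0, 0, 0, 0, 0, 0.4], [0, 0, 0, 0, 0, 0, 0.2], [0, 0, 0, 0, 0, 0, 0.2], [0, 0, 0, 0, 0, 0, 0.2]],
  ],
  force=12,
)

```text
time_s: 11.35
tool_pos: [0.4805, -0.2162, 0.1472]
tool_rot: [1.0, 0.028, 0.001, 0.002]
ft_force: [0.7, 0.9, 1.9]
finger_gap: 0.0307
```

```bash
python3 st.py; python3 - <<'E'
from tgt import *
now()
im=manip.get_image('side');cv2.imwrite('pics/s7f.png',im)
cv2.imwrite('pics/s7.png',cv2.resize(im[200:320,280:400],None,fx=5,fy=5,interpolation=cv2.INTER_CUBIC))
E
```

```text
t 11.35 pos [ 0.4805 -0.2162  0.1472] gap 0.0307 F [0.7 0.9 1.9]
xang 0.0552 z [ 0.003 -0.004 -1.   ] j [-0.63  0.5   1.76 -0.    0.88 -0.69]
bed-frame TCP mm [  -7.2 -102.4  112.8]
```

View pics/s7.png

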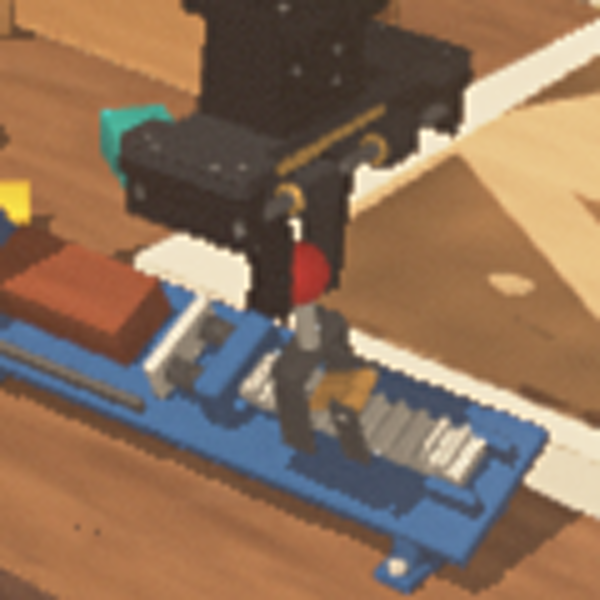

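```bash
python3 - <<'E'
from h import *
t=np.array([.4805,-.2162,.1472])
for d in ([0,0,0],[0,0,.015],[0,0,.019],[-.016,-.0095,0],[-.016,.0095,0],[.016,-.0095,0]):
    print(d,((proj('side',t+d)[0]-[280,200]+.5)*5).round())
E
```

```text
[0, 0, 0] [293. 298.]
[0, 0, 0.015] [294. 271.]
[0, 0, 0.019] [295. 264.]
[-0.016, -0.0095, 0] [288. 316.]
[-0.016, 0.0095, 0] [258. 303.]
[0.016, -0.0095, 0] [329. 293.]
```

Call:
play_rows(
  deltas=[
    [[0, 0, 0, 0.03, -0.26, -0.05, 0.2], [0, 0, 0, 0.04, -0.27, -0.055, 0.2], [0, 0, 0, 0.045, -0.27, -0.06, 0.2], [0, 0, 0, 0.045, -0.26, -0.065, 0.2], [0, 0, 0, 0, 0, 0, 0.2]],
  ],
)

```text
time_s: 11.9
tool_pos: [0.4857, -0.2476, 0.1397]
tool_rot: [1.0, 0.026, 0.001, 0.0]
ft_force: [4.7, 5.2, 3.8]
finger_gap: 0.031
```

```bash
python3 st.py; python3 - <<'E'
from tgt import *
now()
im=manip.get_image('side');cv2.imwrite('pics/s8f.png',im)
cv2.imwrite('pics/s8.png',cv2.resize(im[200:320,280:400],None,fx=5,fy=5,interpolation=cv2.INTER_CUBIC))
E
```

```text
t 11.9 pos [ 0.4857 -0.2476  0.1397] gap 0.031 F [4.7 5.2 3.8]
xang 0.0524 z [ 0.003 -0.001 -1.   ] j [-0.68  0.54  1.71  0.    0.89 -0.73]
bed-frame TCP mm [  -7.2 -134.   104.6]
```

View pics/s8.png

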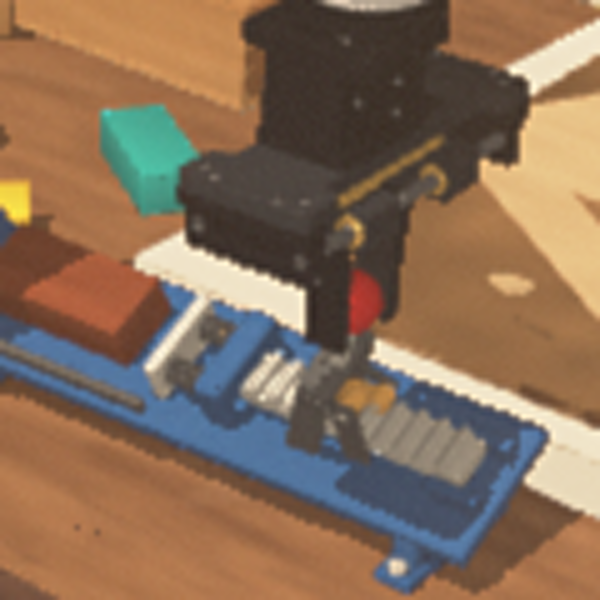

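```bash
python3 - <<'E'
from tgt import *
f=lambda q:b2w(T,[0,-85+135*np.sin(q-.36),-8+135*np.cos(q-.36)])[0]
qs=np.linspace(-.015,.825,9);P=np.array([f(q) for q in qs]);print((np.diff(P,axis=0)/.03).round(3))
print(b2w(T,[-7.2,-102.4,112.8]))
E
```

```text
[[-0.088  0.444  0.136]
 [-0.068  0.458  0.092]
 [-0.048  0.467  0.048]
 [-0.027  0.471  0.003]
 [-0.006  0.47  -0.042]
 [ 0.015  0.464 -0.086]
 [ 0.036  0.453 -0.13 ]
 [ 0.056  0.436 -0.172]]
[[ 0.48051436 -0.21622448  0.14718867]]
```

Call:
play_rows(
  deltas=[
    [[0, 0, 0, -0.088, 0.444, 0.136, 0.2], [0, 0, 0, -0.068, 0.458, 0.092, 0.2], [0, 0, 0, -0.048, 0.467, 0.048, 0.2], [0, 0, 0, -0.027, 0.471, 0.003, 0.2], [0, 0, 0, -0.006, 0.47, -0.042, 0.2], [0, 0, 0, 0.015, 0.464, -0.086, 0.2], [0, 0, 0, 0.036, 0.453, -0.13, 0.2], [0, 0, 0, 0.056, 0.436, -0.172, 0.2], [0, 0, 0, 0, 0, 0, 0.2], [0, 0, 0, 0, 0, 0, 0.2]],
  ],
)

```text
time_s: 12.95
tool_pos: [0.4799, -0.1368, 0.1352]
tool_rot: [1.0, 0.028, -0.001, 0.001]
ft_force: [0.3, -0.8, 1.1]
finger_gap: 0.0311
```

```bash
python3 st.py; python3 - <<'E'
from tgt import *
now()
im=manip.get_image('side');cv2.imwrite('pics/s9f.png',im)
cv2.imwrite('pics/s9.png',cv2.resize(im[200:320,260:400],None,fx=5,fy=5,interpolation=cv2.INTER_CUBIC))
E
```

```text
t 12.95 pos [ 0.4799 -0.1368  0.1352] gap 0.0311 F [ 0.3 -0.8  1.1]
xang 0.0558 z [-0.001 -0.002 -1.   ] j [-0.5   0.49  1.83 -0.    0.82 -0.55]
bed-frame TCP mm [ -8.8 -23.1 100.3]
```

View pics/s9.png

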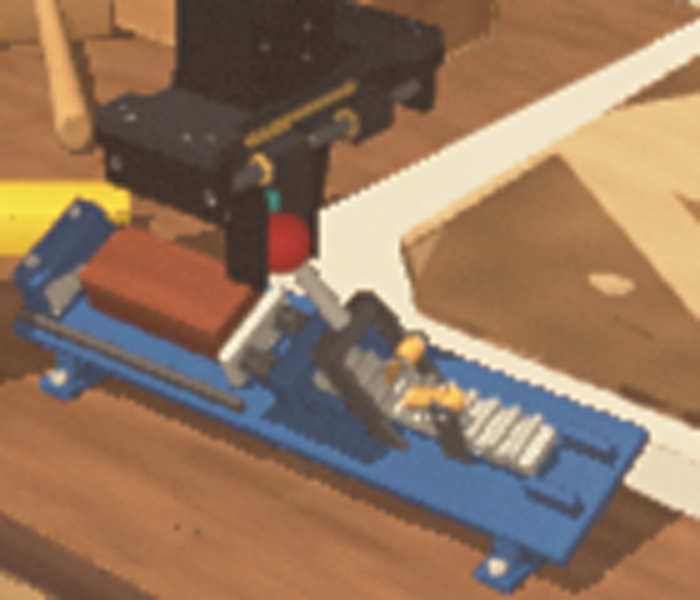

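Call:
play_rows(
  deltas=[
    [[0, 0, 0, -0.056, -0.436, 0.172, 0.2], [0, 0, 0, -0.036, -0.453, 0.13, 0.2], [0, 0, 0, -0.015, -0.464, 0.086, 0.2], [0, 0, 0, 0.006, -0.47, 0.042, 0.2], [0, 0, 0, 0.027, -0.471, -0.003, 0.2], [0, 0, 0, 0.048, -0.467, -0.048, 0.2], [0, 0, 0, 0.068, -0.458, -0.092, 0.2], [0, 0, 0, 0.088, -0.444, -0.136, 0.2], [0, 0, 0, 0, 0, 0, 0.2], [0, 0, 0, 0, 0, 0, 0.2]],
  ],
)

```text
time_s: 14.0
tool_pos: [0.4858, -0.2483, 0.1398]
tool_rot: [1.0, 0.026, 0.002, 0.001]
ft_force: [7.1, 4.0, -4.5]
finger_gap: 0.0311
```

```bash
python3 st.py; cat > look.py <<'E'
import sys
from tgt import *
import ov
now()
k=sys.argv[1];tr=float(sys.argv[2])
im=manip.get_image('side');cv2.imwrite(f'pics/L{k}f.png',im)
ov.draw('side',im,None,0,None,None,(255,225,375,320),6,f'pics/L{k}.png')
it=manip.get_image('top');cv2.imwrite(f'pics/L{k}tf.png',it)
ov.draw('top',it,T,tr,None,None,(285,225,415,285),6,f'pics/L{k}t.png')
E
python3 look.py 1 31
```

```text
t 14.0 pos [ 0.4858 -0.2483  0.1398] gap 0.0311 F [ 7.1  4.  -4.5]
xang 0.0516 z [ 0.004 -0.002 -1.   ] j [-0.68  0.53  1.72  0.    0.89 -0.73]
bed-frame TCP mm [  -7.2 -134.7  104.6]
```

View pics/L1.png

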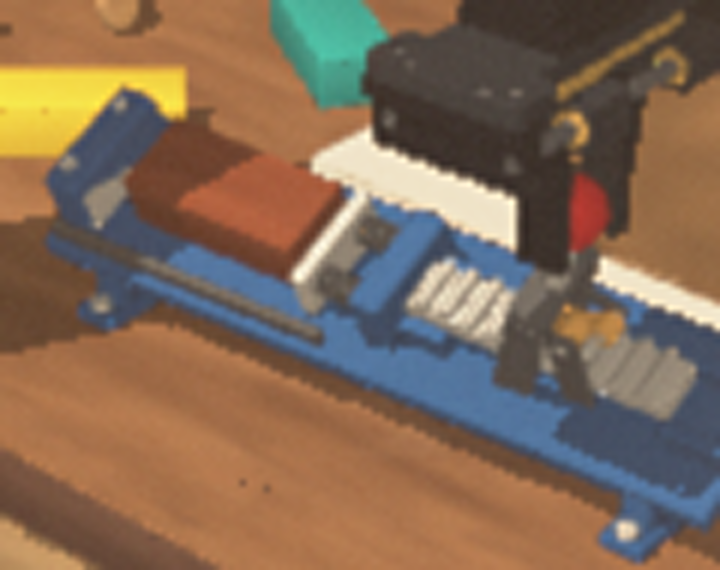

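View pics/L1t.png

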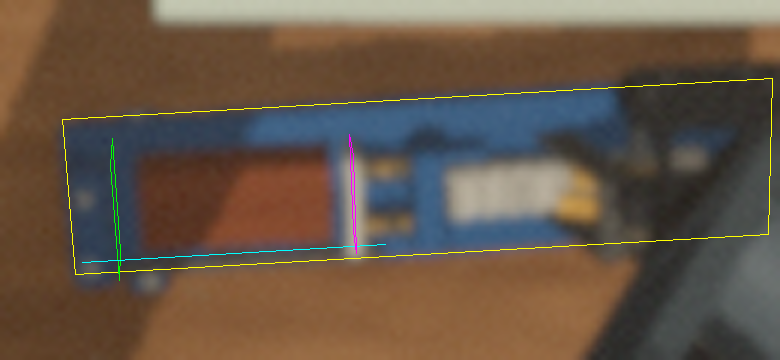

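```bash
cat > prof.py <<'E'
import sys
from h import *
from scipy.ndimage import map_coordinates
T=bedT(*np.load('bed.npy'))
def prof(n,f,z=28,xs=np.linspace(-22,22,23),ys=np.arange(-60,70,1.)):
    im=cv2.imread(f).astype(float).min(axis=2)  # whiteness
    P=np.array([[x,y,z] for y in ys for x in xs]);u=proj(n,b2w(T,P))
    v=map_coordinates(im,u.T[::-1],order=1).reshape(len(ys),len(xs)).mean(1)
    bl=cv2.imread(f).astype(float);b=map_coordinates(bl[...,0]-bl[...,2],u.T[::-1],order=1).reshape(len(ys),len(xs)).mean(1)
    return ys,v,b
if __name__=='__main__':
  for n,f in [a.split(':') for a in sys.argv[1:]]:
    ys,v,b=prof(n,f)
    i=np.where((ys>-15)&(ys<62),v,-1).argmax();h=v[i]*.5+np.median(v)*.5
    g=np.gradient(v);lo=ys[max(i-12,0):i][np.argmax(g[max(i-12,0):i])];hi=ys[i:i+12][np.argmin(g[i:i+12])]
    print(f,'pad peak y',ys[i],'edges',lo,hi)
    print('  blue:',' '.join(f'{int(y)}:{int(c)}' for y,c in zip(ys[::3],b[::3])))
E
python3 prof.py side:pics/side0.png top:pics/top0.png side:pics/s5f.png side:pics/s9f.png side:pics/L1f.png top:pics/L1tf.png | grep -v blue; 
```

```text
pics/side0.png pad peak y 1.0 edges -3.0 5.0
pics/top0.png pad peak y 3.0 edges -3.0 9.0
pics/s5f.png pad peak y 1.0 edges -3.0 5.0
pics/s9f.png pad peak y 18.0 edges 14.0 22.0
pics/L1f.png pad peak y 18.0 edges 15.0 23.0
pics/L1tf.png pad peak y 21.0 edges 15.0 27.0
```

Call:
play_rows(
  deltas=[
    [[0, 0, 0, -0.088, 0.444, 0.136, 0.2], [0, 0, 0, -0.068, 0.458, 0.092, 0.2], [0, 0, 0, -0.048, 0.467, 0.048, 0.2], [0, 0, 0, -0.027, 0.471, 0.003, 0.2], [0, 0, 0, -0.006, 0.47, -0.042, 0.2], [0, 0, 0, 0.015, 0.464, -0.086, 0.2], [0, 0, 0, 0.036, 0.453, -0.13, 0.2], [0, 0, 0, 0.056, 0.436, -0.172, 0.2], [0, 0, 0, 0, 0, 0, 0.2], [0, 0, 0, 0, 0, 0, 0.2]],
  ],
)

```text
time_s: 15.1
tool_pos: [0.4799, -0.1371, 0.1354]
tool_rot: [1.0, 0.028, -0.001, 0.001]
ft_force: [-1.0, -1.6, 1.1]
finger_gap: 0.0308
```

```bash
python3 st.py; python3 -c "
from tgt import *
now()"
```

```text
t 15.1 pos [ 0.4799 -0.1371  0.1354] gap 0.0308 F [-1.  -1.6  1.1]
xang 0.0558 z [-0.001 -0.003 -1.   ] j [-0.5   0.49  1.83 -0.    0.82 -0.55]
bed-frame TCP mm [ -8.8 -23.3 100.5]
```

Call:
play_rows(
  deltas=[
    [[0, 0, 0, -0.056, -0.436, 0.172, 0.2], [0, 0, 0, -0.036, -0.453, 0.13, 0.2], [0, 0, 0, -0.015, -0.464, 0.086, 0.2], [0, 0, 0, 0.006, -0.47, 0.042, 0.2], [0, 0, 0, 0.027, -0.471, -0.003, 0.2], [0, 0, 0, 0.048, -0.467, -0.048, 0.2], [0, 0, 0, 0.068, -0.458, -0.092, 0.2], [0, 0, 0, 0.088, -0.444, -0.136, 0.2], [0, 0, 0, 0, 0, 0, 0.2], [0, 0, 0, 0, 0, 0, 0.2]],
  ],
)

```text
time_s: 16.1
tool_pos: [0.4858, -0.2484, 0.1399]
tool_rot: [1.0, 0.026, 0.002, 0.001]
ft_force: [5.2, 2.5, -4.7]
finger_gap: 0.031
```

```bash
python3 st.py;python3 look.py 2 45; python3 prof.py  side:pics/L2f.png top:pics/L2tf.png |grep -v blue
```

```text
t 16.1 pos [ 0.4858 -0.2484  0.1399] gap 0.031 F [ 5.2  2.5 -4.7]
xang 0.0516 z [ 0.004 -0.002 -1.   ] j [-0.68  0.53  1.71  0.    0.89 -0.73]
bed-frame TCP mm [  -7.1 -134.8  104.7]
pics/L2f.png pad peak y 38.0 edges 35.0 42.0
pics/L2tf.png pad peak y 41.0 edges 35.0 46.0
```

View pics/L2.png

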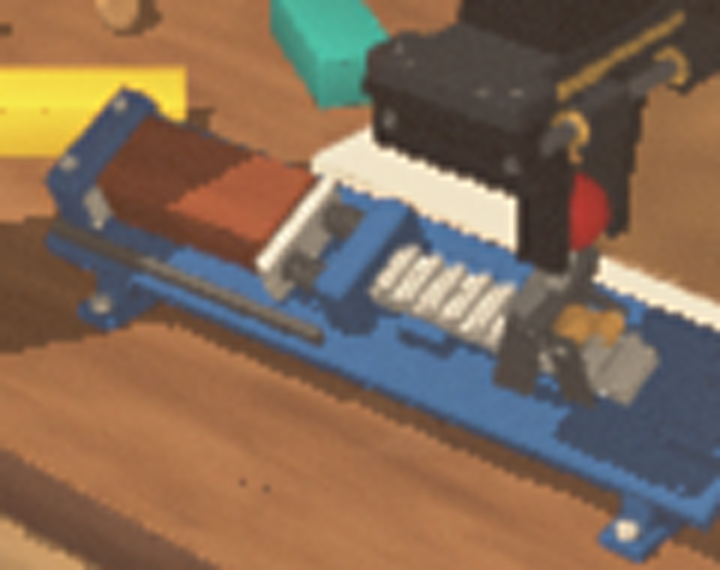

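View pics/L2t.png

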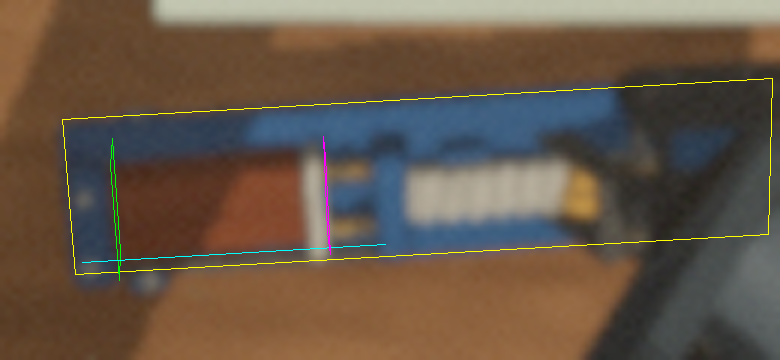

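```bash
cat > trk.py <<'E'
import sys
from prof import *
def edges(f,n='side'):
    ys,v,b=prof(n,f,z=30,xs=np.linspace(-20,20,21),ys=np.arange(-75,70,.5))
    return ys,v,b
for f in sys.argv[1:]:
    n='top' if 't' in f.split('/')[-1] else 'side'
    ys,v,b=edges(f,n)
    # pad = white peak ; body = blue peak behind the pad
    sel=(ys>-15)&(ys<62);i=np.where(sel,v,-1).argmax()
    w=np.clip(v[i-16:i+17]-v[i]*.55-45,0,None);pad=(w*ys[i-16:i+17]).sum()/w.sum()
    m=(ys<pad-14)&(ys>pad-55);bb=np.where(m,b,-999);j=bb.argmax();k=slice(j-24,j+25)
    w=np.clip(b[k]-b[j]*.5,0,None)*m[k];body=(w*ys[k]).sum()/w.sum()
    print(f,'pad',pad.round(1),'body',body.round(1),'gap',(pad-body).round(1))
E
python3 trk.py pics/side0.png pics/s5f.png pics/s9f.png pics/L1f.png pics/L2f.png pics/top0.png pics/L1tf.png pics/L2tf.png
python3 prof.py side:pics/L1f.png side:pics/L2f.png
```

```text
pics/side0.png pad -0.9 body -38.2 gap 37.2
pics/s5f.png pad -0.9 body -38.2 gap 37.3
pics/s9f.png pad 15.9 body -15.5 gap 31.4
pics/L1f.png pad 16.9 body -19.9 gap 36.8
pics/L2f.png pad 36.5 body -0.3 gap 36.8
pics/top0.png pad 3.2 body -35.3 gap 38.5
pics/L1tf.png pad 21.4 body -17.4 gap 38.8
pics/L2tf.png pad 40.6 body 2.6 gap 38.0
pics/L1f.png pad peak y 18.0 edges 15.0 23.0
  blue: -60:3 -57:0 -54:-4 -51:0 -48:1 -45:-1 -42:-9 -39:-10 -36:2 -33:21 -30:32 -27:52 -24:72 -21:78 -18:78 -15:77 -12:67 -9:38 -6:18 -3:7 0:-3 3:-8 6:-13 9:-19 12:-28 15:-38 18:-35 21:-39 24:-42 27:-53 30:-68 33:-93 36:-105 39:-106 42:-106 45:-106 48:-106 51:-106 54:-106 57:-106 60:-106 63:-105 66:-106 69:-107
pics/L2f.png pad peak y 38.0 edges 35.0 42.0
  blue: -60:-5 -57:0 -54:4 -51:1 -48:-4 -45:-1 -42:3 -39:3 -36:-4 -33:-4 -30:0 -27:-2 -24:-6 -21:-11 -18:-6 -15:12 -12:26 -9:38 -6:61 -3:75 0:78 3:77 6:75 9:55 12:25 15:10 18:0 21:-7 24:-7 27:-13 30:-21 33:-33 36:-38 39:-35 42:-47 45:-70 48:-100 51:-107 54:-107 57:-107 60:-106 63:-105 66:-106 69:-107
```

Call:
play_rows(
  deltas=[
    [[0, 0, 0, -0.088, 0.444, 0.136, 0.2], [0, 0, 0, -0.068, 0.458, 0.092, 0.2], [0, 0, 0, -0.048, 0.467, 0.048, 0.2], [0, 0, 0, -0.027, 0.471, 0.003, 0.2], [0, 0, 0, 0, 0, 0, 0.2]],
  ],
)

```text
time_s: 16.7
tool_pos: [0.4784, -0.1925, 0.1484]
tool_rot: [1.0, 0.028, 0.001, 0.002]
ft_force: [4.8, -0.8, -5.1]
finger_gap: 0.0312
```

```bash
python3 st.py;python3 look.py 3 45; python3 trk.py pics/L3f.png pics/L3tf.png
```

```text
t 16.7 pos [ 0.4784 -0.1925  0.1484] gap 0.0312 F [ 4.8 -0.8 -5.1]
xang 0.055 z [ 0.003 -0.004 -1.   ] j [-0.6   0.49  1.78 -0.    0.87 -0.65]
bed-frame TCP mm [ -7.4 -78.6 114.2]
pics/L3f.png pad 37.4 body 3.1 gap 34.3
pics/L3tf.png pad 41.8 body 5.8 gap 35.9
```

View pics/L3.png

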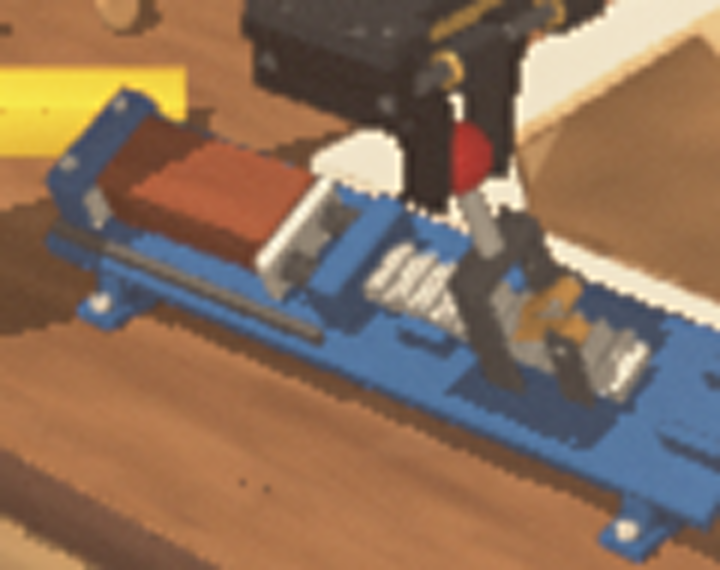

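Call:
play_rows(
  deltas=[
    [[0, 0, 0, -0.006, 0.47, -0.042, 0.2], [0, 0, 0, 0.015, 0.464, -0.086, 0.2], [0, 0, 0, 0, 0, 0, 0.2]],
  ],
)

```text
time_s: 17.1
tool_pos: [0.4783, -0.1651, 0.1446]
tool_rot: [1.0, 0.028, 0.001, 0.003]
ft_force: [2.8, -2.3, -3.6]
finger_gap: 0.0311
```

```bash
python3 st.py;python3 look.py 4 45; python3 trk.py pics/L4f.png pics/L4tf.png
```

```text
t 17.1 pos [ 0.4783 -0.1651  0.1446] gap 0.0311 F [ 2.8 -2.3 -3.6]
xang 0.0561 z [ 0.002 -0.005 -1.   ] j [-0.55  0.48  1.81 -0.    0.84 -0.6 ]
bed-frame TCP mm [ -7.7 -51.3 110.2]
pics/L4f.png pad 37.4 body 8.9 gap 28.5
pics/L4tf.png pad 41.8 body 11.9 gap 29.9
```

View pics/L4.png

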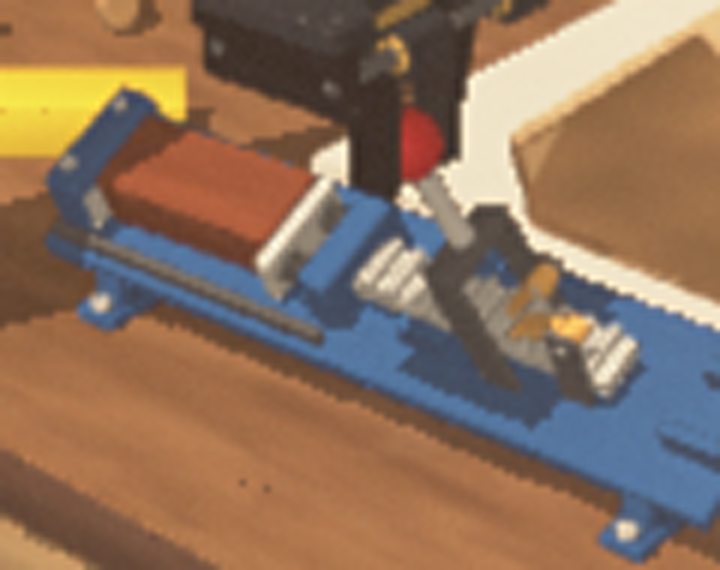

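Call:
play_rows(
  deltas=[
    [[0, 0, 0, 0.036, 0.453, -0.13, 0.2], [0, 0, 0, 0, 0, 0, 0.2]],
  ],
)

```text
time_s: 17.4
tool_pos: [0.4791, -0.1517, 0.1408]
tool_rot: [1.0, 0.028, 0.0, 0.003]
ft_force: [1.8, -5.4, -1.4]
finger_gap: 0.0312
```

```bash
python3 st.py;python3 look.py 5 45; python3 trk.py pics/L5f.png pics/L5tf.png
```

```text
t 17.4 pos [ 0.4791 -0.1517  0.1408] gap 0.0312 F [ 1.8 -5.4 -1.4]
xang 0.056 z [ 0.001 -0.005 -1.   ] j [-0.53  0.49  1.82 -0.01  0.83 -0.58]
bed-frame TCP mm [ -8.  -37.9 106.1]
pics/L5f.png pad 37.4 body 12.2 gap 25.2
pics/L5tf.png pad 41.8 body 15.2 gap 26.6
```

Call:
play_rows(
  deltas=[
    [[0, 0, 0, 0.03, 0.22, -0.08, 0.2], [0, 0, 0, 0.026, 0.216, -0.092, 0.2], [0, 0, 0, 0, 0, 0, 0.2], [0, 0, 0, 0, 0, 0, 0.2]],
  ],
)

```text
time_s: 17.9
tool_pos: [0.4801, -0.1395, 0.1362]
tool_rot: [1.0, 0.028, -0.0, 0.003]
ft_force: [-2.2, -5.8, 4.4]
finger_gap: 0.0312
```

```bash
python3 st.py;python3 look.py 6 45; python3 trk.py pics/L6f.png pics/L6tf.png
```

```text
t 17.9 pos [ 0.4801 -0.1395  0.1362] gap 0.0312 F [-2.2 -5.8  4.4]
xang 0.0563 z [-0.    -0.006 -1.   ] j [-0.5   0.49  1.83 -0.01  0.82 -0.55]
bed-frame TCP mm [ -8.4 -25.8 101.2]
pics/L6f.png pad 37.4 body 15.4 gap 22.0
pics/L6tf.png pad 41.9 body 19.0 gap 22.9
```

View pics/L6.png

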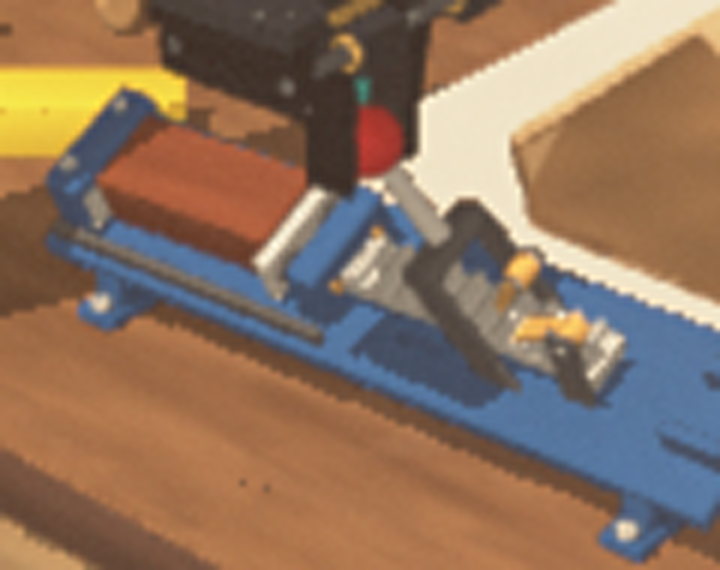

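Call:
play_rows(
  deltas=[
    [[0, 0, 0, -0.056, -0.436, 0.172, 0.2], [0, 0, 0, -0.036, -0.453, 0.13, 0.2], [0, 0, 0, -0.015, -0.464, 0.086, 0.2], [0, 0, 0, 0.006, -0.47, 0.042, 0.2], [0, 0, 0, 0.027, -0.471, -0.003, 0.2], [0, 0, 0, 0.048, -0.467, -0.048, 0.2], [0, 0, 0, 0.068, -0.458, -0.092, 0.2], [0, 0, 0, 0.088, -0.444, -0.136, 0.2], [0, 0, 0, 0, 0, 0, 0.2], [0, 0, 0, 0, 0, 0, 0.2]],
  ],
)

```text
time_s: 19.0
tool_pos: [0.4858, -0.2486, 0.14]
tool_rot: [1.0, 0.026, 0.002, 0.001]
ft_force: [6.7, 0.4, -2.2]
finger_gap: 0.0312
```

```bash
python3 st.py;python3 look.py 7 55; python3 trk.py pics/L7f.png pics/L7tf.png
```

```text
t 19.0 pos [ 0.4858 -0.2486  0.14  ] gap 0.0312 F [ 6.7  0.4 -2.2]
xang 0.0523 z [ 0.004 -0.003 -1.   ] j [-0.68  0.53  1.71  0.    0.89 -0.73]
bed-frame TCP mm [  -7.  -135.   104.8]
pics/L7f.png pad 37.4 body 8.0 gap 29.4
pics/L7tf.png pad 41.7 body 11.0 gap 30.7
```

View pics/L7.png

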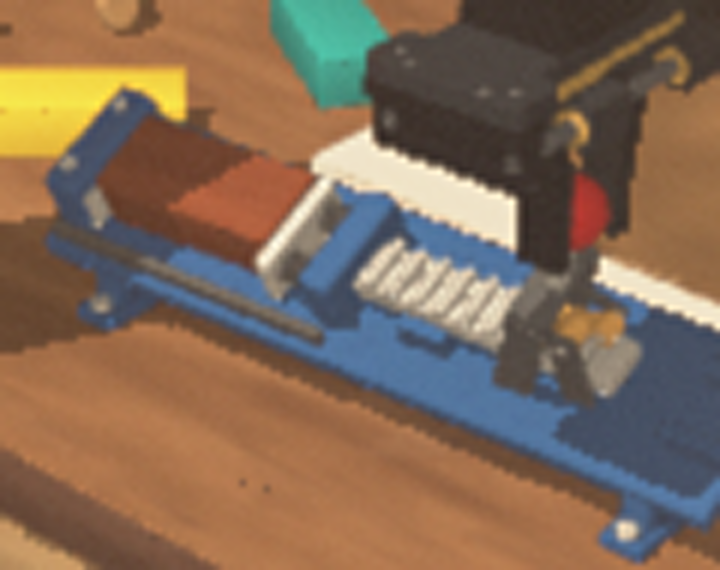

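View pics/L7t.png

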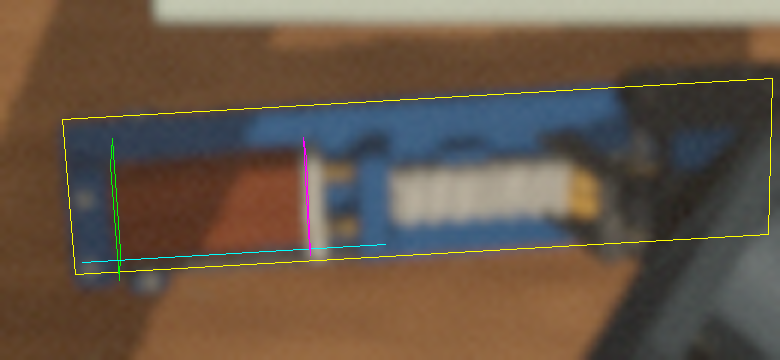

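Call:
play_rows(
  deltas=[
    [[0, 0, 0, 0.01, -0.08, -0.02, 0.2], [0, 0, 0, 0, 0, 0, 0.2], [0, 0, 0, 0, 0, 0, 0.5], [0, 0, 0, 0, 0, 0, 0.8], [0, 0, 0, 0, 0, 0, 0.8], [0, 0, 0, 0, 0, 0, 0.8], [0, 0, 0, 0, 0, 0, 0.8], [0, 0, 0, 0, 0, 0.5, 0.8], [0, 0, 0, 0, 0, 0.8, 0.8], [0, 0, 0, 0, 0, 0.8, 0.8], [0, 0, 0, 0, 0, 0.8, 0.8], [0, 0, 0, 0, 0, 0.8, 0.8], [0, 0, 0, -0.3, -0.3, 0.3, 0.8], [0, 0, 0, 0, 0, 0, 0.8], [0, 0, 0, 0, 0, 0, 0.8]],
  ],
)

```text
time_s: 20.6
tool_pos: [0.475, -0.2592, 0.2583]
tool_rot: [1.0, 0.027, -0.0, 0.001]
ft_force: [0.5, 0.8, -1.3]
finger_gap: 0.0697
```

```bash
python3 st.py;python3 look.py 8 55; python3 trk.py pics/L8f.png pics/L8tf.png
python3 - <<'E'
from h import *
T=bedT(*np.load('bed.npy'))
im=cv2.imread('pics/L8f.png');c=im[235:285,325:370];h=cv2.cvtColor(c,cv2.COLOR_BGR2HSV)
m=((h[...,0]<8)|(h[...,0]>170))&(h[...,1]>130);y,x=np.nonzero(m);print('ball',x.mean()+325,y.mean()+235,m.sum())
for q in(0,.05,.1):print(q,proj('side',b2w(T,[0,-85+135*np.sin(q-.36),-8+135*np.cos(q-.36)])))
E
```

```text
t 20.6 pos [ 0.475  -0.2592  0.2583] gap 0.0697 F [ 0.5  0.8 -1.3]
xang 0.0542 z [-0.001 -0.002 -1.   ] j [-0.7   0.37  1.6  -0.    1.17 -0.76]
bed-frame TCP mm [  32.6 -145.   216.9]
pics/L8f.png pad 37.4 body 8.0 gap 29.4
pics/L8tf.png pad 41.8 body 11.0 gap 30.8
ball 349.616 259.688 125
0 [[349.33277631 259.45844655]]
0.05 [[347.00353992 258.05713352]]
0.1 [[344.67360452 256.73074396]]
```

View pics/L8.png

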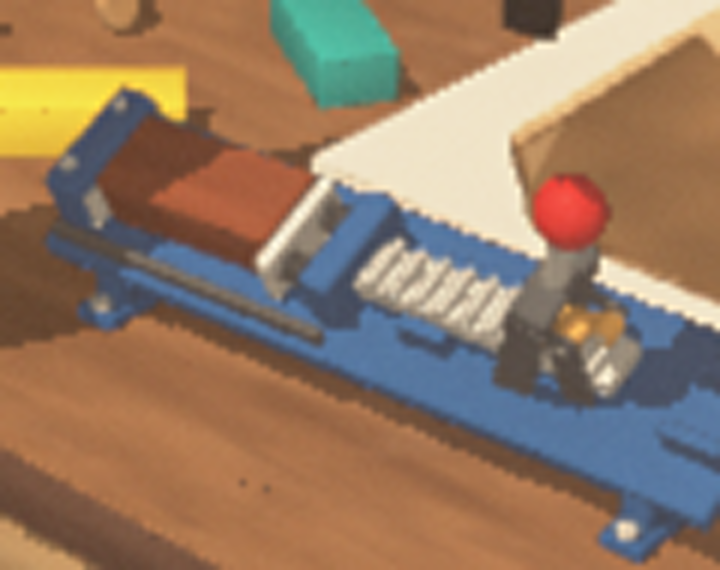

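View pics/L8tf.png

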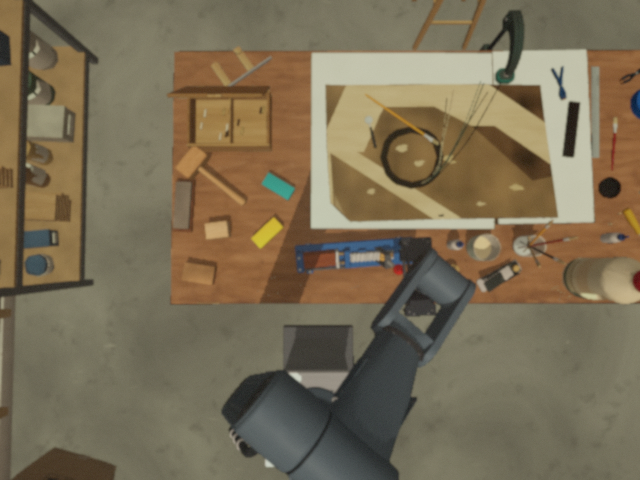

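The side picture shows the ball at pixel (349.6, 259.7), which matches lever angle 0. The block sits flat against the fixed jaw, with the pad pressed in about 7.5 mm. The gripper is clear of everything, so I'm handing the job in.

```bash
python3 -c "
from bench import manip
print(manip.finish_job())"
```

```text
the job is handed in; nothing more can be done
None
```

The mahogany block is clamped flat and lengthwise against the fixed jaw, the lever is parked and released, and the job was handed in at about 21 s. I placed the block on the bed, let it go, then gripped the ball and pumped three full strokes.

Last checks, all from the camera pictures:
- **Pad:** the gap between pad and jaw body shrank from about 37 mm to 29.4 mm, so the pad is pressed in about 7.6 mm. The top camera agreed at about 7.7 mm. One more tooth would have overtightened it.
- **Lever:** the ball's place in the side picture matches a lever angle of about 0 rad.
- **Block:** it looks flat and lengthwise against the fixed jaw. I did not measure its final position or angle; I set it down about 2 mm from mid-width by the tool position.
- **Other things:** the sanding block, the maple block and the turquoise and yellow look-alikes look unmoved. The brass weight was hidden behind the arm in the last top view, so I did not recheck it. The arm never went near it.

**What disagreed:**
- The first two strokes moved the jaw 18–20 mm in the pictures, not the stated 13 mm.
- On the third stroke the pad went in about 15 mm at full pull, then fell back onto the keeper tooth at 7.6 mm. I made that stroke in small steps with a look after each.
- The two cameras' fits of the clamp differed by a few mm, within the tolerances.

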